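# Set up the conical strainer: saucepan under its tip, pestle seated in the cone

### The job

Get the conical strainer ready for pressing a sauce: first slide the small saucepan between the legs of its stand until the bowl is centred under the strainer's tip, to catch the drips, and let go of it. Then take the wooden pestle from the steel insert pan, lower it head down into the strainer without dropping it and let go only when its taper is seated, so that it stands upright in the cone. Do not shove the stand, tip the saucepan or disturb the lemon and the garlic on the range.

Things in the scene. Friction and masses are not known exactly. Their poses are not given: they have to be found in the camera images.
- strainer: conical perforated steel strainer in its three-legged wire stand, one loose piece of 1.6 kg. Origin on the range top, on the cone's axis; z up. The legs (7 mm wire, feet 15 mm across) stand 106 mm from the axis at 30, 150 and 270 degrees from local +x, nearly vertical up to 100 mm; the strainer's flat handle points to local -y, above a leg, reaching 177 mm from the axis at 180 mm height
- cone_seat (a point): point on the strainer's axis, 69 mm above the range top, where the centre of the pestle's blunt tip lies when fully seated. The cone tapers 25 degrees from its axis (3 mm wall) from its open rim (158 mm above the range top, 113 mm across outside, 107 mm inside) to its closed tip 58 mm above the range top
- pan: small saucepan, steel, 0.32 kg, bowl 107 mm across and 46 mm high with one long handle. Origin on its underside, 42 mm from the bowl's centre toward the handle; the handle runs along local -y, rising to its end 95 mm from the origin, where its top is 76 mm high; z up. It slides on the range top
- pan_center (a point): centre of the small saucepan's bowl, on its underside
- pan_grip (a point): point in the saucepan's handle, 62 mm above the underside and 117 mm from the bowl's centre, where the handle can be pinched from above across its width (up to 24 mm, along local x)
- insert: rectangular steel insert pan 152 x 139 mm and 60 mm high (0.6 kg), in which the pestle lies with its handle over the rim on the pan's local -y side. Origin at the centre of its underside, z axis up
- pestle: wooden pestle, 185 mm, 0.22 kg. Origin at the centre of its blunt tip (24 mm across); local z along the axis from tip to handle end. It widens at 25 degrees from the axis to 67 mm across at z = 46 mm (matching the cone), narrows from z = 58 to 74 mm; then an octagonal handle, 26 mm across flats, two flats facing sideways. At the start it lies with the handle raised roughly 30 degrees from level
- pestle_grip (a point): point on the pestle's axis in its handle, 162 mm from the tip and clear outside the insert pan's rim, where it can be pinched
- lemon: lemon, 78 mm long, on the range; leave it alone
- garlic: garlic bulb, 53 mm, on the range; leave it alone
- strainer_gap (a point): point on the range top 170 mm from the strainer's axis along its local +y, in front of the middle of the stand's gap (170 mm clear between the legs at 30 and 150 degrees) through which the saucepan goes in

How it is judged:
By the outcome, as a careful person would: the job done as asked, in the order asked, and still so for the second after the job is handed in, with the robot touching nothing.
It also fails if it takes over 70 s, if anything falls off the work surface, if the arm or the gripper's body presses on something with over 40 N, if the wrist force passes 120 N, or if a joint passes its speed limit or range.

### The arm

A 7-joint arm with a two-finger parallel gripper is mounted at the origin on a cart in front of the work surface, level with it; the furniture and walls round the work are solid. World frame = base frame: x ahead of the robot, y to its left, z up, the work surface at z = 0. Lengths are in mm, angles in degrees, forces in N, time in s.
With the tool pointing down it reaches from about 400 to 900 mm from the base axis. Payload 5.6 kg.
Tool frame: the origin (TCP) lies midway between the tips of the shut fingers; the grasp point (between the pads) lies 19 mm behind it; z points along the fingers, y is the direction in which the jaws open and shut (so a half turn about z gives the same grasp; the last joint's range is limited). The gripper opens to 92 mm and grips with 3 to 60 N. Pads are 20 mm wide; open, the fingers measure 128 mm over their backs; the gripper's body (75 mm by 189 mm) begins 69 mm behind the grasp point.
Start: joints at [-70.187, 26.786, -0.665, 91.828, 0.344, 61.387, -3.226], TCP at [246.442, 601.478, 214.592] pointing down, gripper open.
Joint ranges: [-144.91, 144.91], [-17.63, 115.5], [-89.93, 88.59], [15.96, 139.68], [-74.01, 254.01], [8.47, 105.57], [-167.45, 167.45]. Speed limits (degrees/s): [147.25, 147.25, 180, 180, 180, 180, 180].

### API

Orientations are given as [roll, pitch, yaw] about the fixed x, y, z axes, in that order (R = Rz(yaw) Ry(pitch) Rx(roll)).
In Python, from cell import arm, viewer, close_job, nets gives the robot as it stands. The module is installed in compiled form; this text tells all that it offers.
- The arm moves only by the tool arm_command, never from a script. Its argument "commands" is a list of rows, each a list of 4 numbers: the shift along the tool's x, y, z in cm, then the turn about the tool's z in degrees. A call has 1 to 20 rows; each row shifts and turns the pose as measured when the row begins, along the tool's axes as they then stand; what a row does not reach is not made up. A row lasts 1/8 s, in which the tool goes at most 62.5 mm and 10.7 degrees, less where a joint would pass 70% of its speed; a pose out of reach is approached as far as the arm can. A call is refused whole if a number of a shift passes 6.25 or a number of a turn 10.7, either way. A call with a gripper value outside its range is refused whole. "fingers" is the finger opening in cm, from 0 to 9.19, set as the call begins (left out, the last holds). The fingers move at their own pace and stop on an object; "squeeze" is the grip in N (left out, the last holds). Time passes only in rows, so rows that do not move let the fingers close. It gives the time, the measured TCP pose, the force and the opening at its end, in the units of the state.
- arm.sense(): the state, without advancing time (a new reading comes with each control period).
- viewer.capture(name): name is "scene" or "top" or "wrist"; returns the picture (420x560x3 uint8, blue, green, red); there is no depth.
- viewer.camera_model(name): a dict with "mtx" (3x3 intrinsics, pixels), "k1" (the pictures are not rectified: a ray, as slopes to the right and down, at radius r is drawn at 1 + k1 r^2 times it, then the intrinsics apply), "origin" and "attitude" of the camera in the world. Camera axes: x right, y up, looking along -z (the intrinsics and any distortion apply to the point x, -y, -z); pixel columns grow to the right and rows downward; lengths in mm; the calibration is good to about 2 mm. A picture is of the moment at which its call begins: read the wrist's pose just before it. camera_model takes no time and is no camera call; for the wrist camera it gives the pose at the moment of the call.
- close_job(): hands the job in, once; it reports no verdict.
Trained networks look in the newest picture that a camera, given by its name, has taken for a name from the list of things; names that differ only in an ending like _2 or _b are one class to them, and where a whole thing is asked for, a point or a joint stands for the part that bears it (a point fixed in the world has none). Each returns a list of dicts, best first, with "score" (0 to 1); they miss things now and then, are a little off and sometimes report something else, mostly with a low value. They report only what shows in the picture. A call takes as long as a camera call.
- nets.spot_in(camera, target): "centre" ([x, y, z] in mm, in the coordinates of the camera as it stood for that picture, good to about 4 mm: the middle of the surface that is visible of it).
The state is a dict: "time_s": time; "q": joint angles; "qd": joint speeds; "joint_efforts": joint torques, N m; "tcp_pos": TCP position; "eef_rot": TCP orientation; "ft_force": force on the tool from outside, world axes, zero at the start; "wrist_torque": the same for the moment, N m; "finger_gap": opening from 0.0 (shut) to 1.0 (fully open).
Only numpy, scipy, OpenCV 4.12 (cv2) and the standard library are available. Lean on these libraries where they do the work, as an engineer would, in place of code of your own. Each camera call takes 0.05 s, during which the arm holds its last target.

## Working session

There is one attempt and no reset: what is moved stays moved. The work goes in short steps, Python scripts to look and compute and a tool call to move; the robot and the scene stay as the last step left them, time stands still between calls to the robot, and variables do not carry over. Pictures are saved under pics/ and viewed, and the job is handed in when it is done.

Besides the shell and the picture viewer there is one more tool, called by a JSON object that holds its "name" and its "arguments". arm_command: Moves the arm, as the interface text tells. Its arguments: {"type":"object","properties":{"commands":{"type":"array","items":{"type":"array","items":{"type":"number"}}},"fingers":{"type":"number"},"squeeze":{"type":"number"}},"required":["commands"]}

```bash
mkdir -p pics; ls
python3 - <<'E'
from cell import arm, viewer, nets
import cv2
s=arm.sense(); print(s)
for n in ["scene","top","wrist"]:
    im=viewer.capture(n); cv2.imwrite(f"pics/{n}0.png",im)
    m=viewer.camera_model(n); print(n,m)
E
```

```text
pics
{'time_s': 0.0, 'q': array([-70.18674056,  26.83492462,  -0.66355716,  91.88253101,
         0.34444579,  61.38475272,  -3.22514021]), 'qd': array([ 0.02196431, -0.01286511, -0.04329428, -0.05358809,  0.09562103,
       -0.00652502, -0.10299783]), 'joint_efforts': array([ 1.39648073e-03, -5.20565593e+01, -1.20717121e-02, -2.43749356e+01,
       -5.67267719e-02,  1.71990454e-02,  1.53179485e-04]), 'tcp_pos': array([246.26235095, 600.90673171, 213.64088019]), 'eef_rot': array([-1.79900070e+02,  8.18049892e-03,  1.57719204e+02]), 'ft_force': array([-0.18268977,  0.29244675, -0.01487718]), 'wrist_torque': array([-0.0114917 ,  0.00800724, -0.03102075]), 'finger_gap': 1.0028739133066231}
scene {'mtx': array([[430.61456334,   0.        , 280.63129351],
       [  0.        , 430.61456334, 208.69584272],
       [  0.        ,   0.        ,   1.        ]]), 'k1': 0.014477590610731745, 'origin': array([ 156.43473232, -381.70043106,  694.0138939 ]), 'attitude': array([ 44.9812464 ,   0.74292591, -40.10380706])}
top {'mtx': array([[509.36316501,   0.        , 269.68855574],
       [  0.        , 509.36316501, 224.26594143],
       [  0.        ,   0.        ,   1.        ]]), 'k1': 0.019605747714437467, 'origin': array([ 413.2007785 ,   58.65365503, 1090.72332302]), 'attitude': array([  7.77926015,   1.58006605, -89.06143683])}
wrist {'mtx': array([[336.14033024,   0.        , 278.51327068],
       [  0.        , 336.14033024, 209.17272989],
       [  0.        ,   0.        ,   1.        ]]), 'k1': 0.005194821625088942, 'origin': array([171.03682421, 631.2090012 , 384.64566152]), 'attitude': array([-16.57349954,   0.13868731,  67.69406483])}
```

View pics/top0.png

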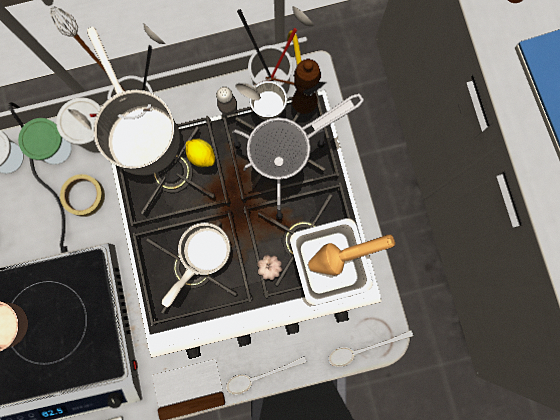

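View pics/scene0.png

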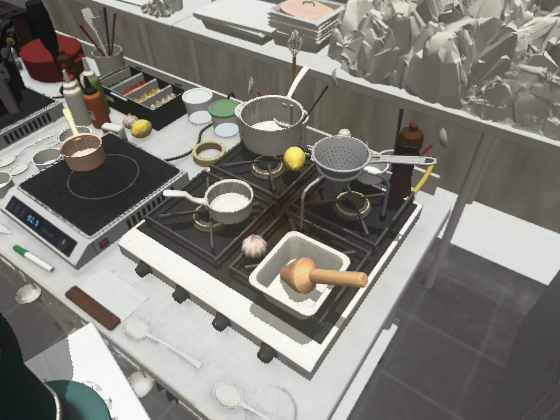

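```bash
cat > h.py <<'E'
import numpy as np, cv2
from scipy.spatial.transform import Rotation as Ro
def RR(a): return Ro.from_euler('xyz',a,degrees=True).as_matrix()
def c2w(m,p): return np.array(m['origin'])+RR(m['attitude'])@np.array(p)
def proj(m,P):
    P=np.atleast_2d(P); c=(P-m['origin'])@RR(m['attitude'])
    x=c[:,0]/-c[:,2]; y=-c[:,1]/-c[:,2]; f=1+m['k1']*(x*x+y*y)
    K=m['mtx']; return np.c_[K[0,0]*x*f+K[0,2],K[1,1]*y*f+K[1,2]]
def ray(m,uv,z):
    """pixels -> world points on plane z"""
    uv=np.atleast_2d(np.array(uv,float)); K=m['mtx']
    xd=(uv[:,0]-K[0,2])/K[0,0]; yd=(uv[:,1]-K[1,2])/K[1,1]; x,y=xd.copy(),yd.copy()
    for _ in range(20):
        f=1+m['k1']*(x*x+y*y); x=xd/f; y=yd/f
    d=np.c_[x,-y,-np.ones_like(x)]@RR(m['attitude']).T
    o=np.array(m['origin']); return o+d*((z-o[2])/d[:,2])[:,None]
E
python3 - <<'E'
from cell import arm, viewer, nets
from h import *
for n in ["top","scene"]:
    m=viewer.camera_model(n)
    for t in ["strainer","cone_seat","pan","pan_center","pan_grip","insert","pestle","pestle_grip","lemon","garlic","strainer_gap"]:
        r=nets.spot_in(n,t)
        print(n,t,[(round(a['score'],2),np.round(c2w(m,a['centre'])),) for a in r[:3]])
print(arm.sense()['time_s'])
E
```

```text
top strainer [(0.79, array([710.,  65., 140.])), (0.39, array([501., 236.,   4.]))]
top cone_seat [(0.77, array([708.,  65., 141.]))]
top pan [(0.95, array([498., 235.,   2.]))]
top pan_center [(0.9, array([503., 238.,   3.]))]
top pan_grip [(0.71, array([499., 238.,   3.]))]
top insert [(0.87, array([473., -34.,  32.])), (0.17, array([706.,  62., 141.]))]
top pestle [(0.94, array([497., -53.,  70.]))]
top pestle_grip [(0.89, array([498., -52.,  71.]))]
top lemon [(0.95, array([707., 241.,  47.])), (0.59, array([496., -54.,  67.]))]
top garlic [(0.88, array([468.,  90.,  34.]))]
top strainer_gap [(0.92, array([706.,  63., 140.]))]
scene strainer [(0.93, array([712.,  66., 141.])), (0.73, array([466.,  84.,  37.]))]
scene cone_seat [(0.72, array([711.,  69., 140.]))]
scene pan [(0.97, array([506., 245.,  23.]))]
scene pan_center [(0.92, array([503., 249.,  26.])), (0.57, array([494., -61.,  72.])), (0.23, array([714.,  67., 137.]))]
scene pan_grip [(0.93, array([500., 250.,  27.]))]
scene insert [(0.57, array([475., -17.,  42.]))]
scene pestle [(0.92, array([491., -60.,  69.]))]
scene pestle_grip [(0.65, array([491., -59.,  70.]))]
scene lemon [(0.96, array([702., 229.,  46.]))]
scene garlic [(0.62, array([467.,  84.,  38.])), (0.61, array([712.,  67., 139.]))]
scene strainer_gap [(0.72, array([717.,  66., 141.]))]
1.25
```

Run:
```python
import cv2
im=cv2.imread('pics/top0.png')
def z(im,x0,y0,w,h,s,n): 
    cv2.imwrite(n,cv2.resize(im[y0:y0+h,x0:x0+w],None,fx=s,fy=s,interpolation=cv2.INTER_CUBIC))
z(im,225,75,150,150,4,'pics/t_str.png')
z(im,150,210,100,110,5,'pics/t_pan.png')
z(im,285,205,125,110,5,'pics/t_ins.png')
im=cv2.imread('pics/scene0.png')
z(im,280,110,170,120,4,'pics/s_str.png')
```

```text
(no output)
```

View pics/t_str.png

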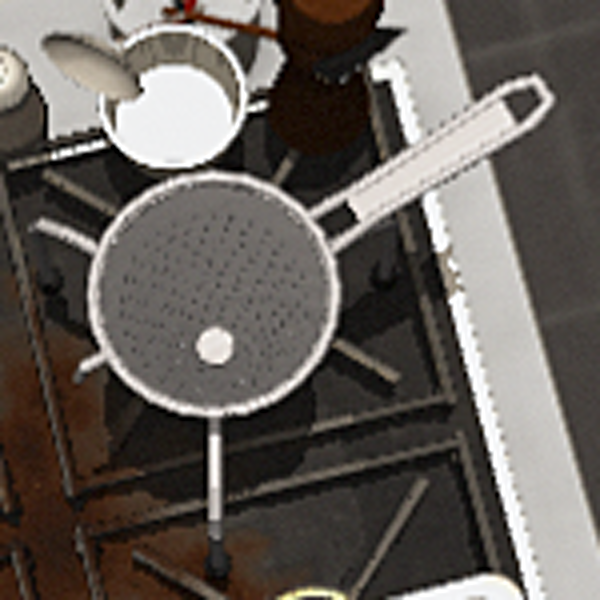

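View pics/t_pan.png

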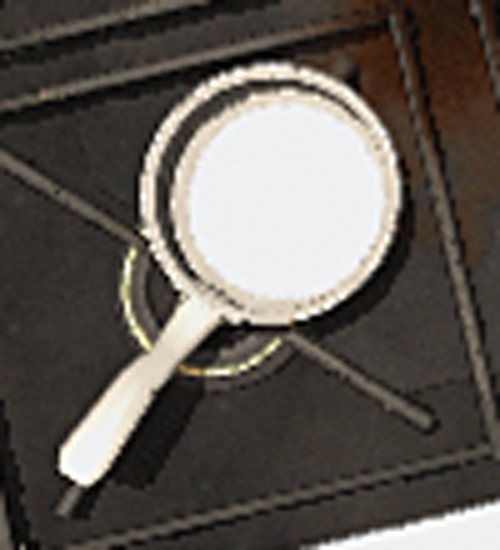

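View pics/t_ins.png

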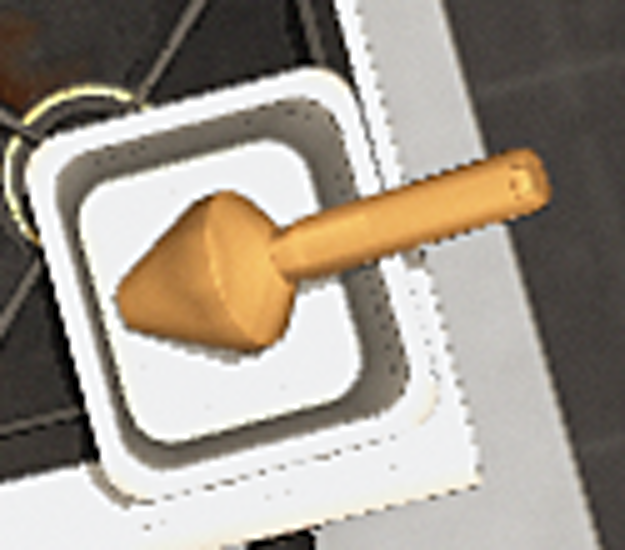

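View pics/s_str.png

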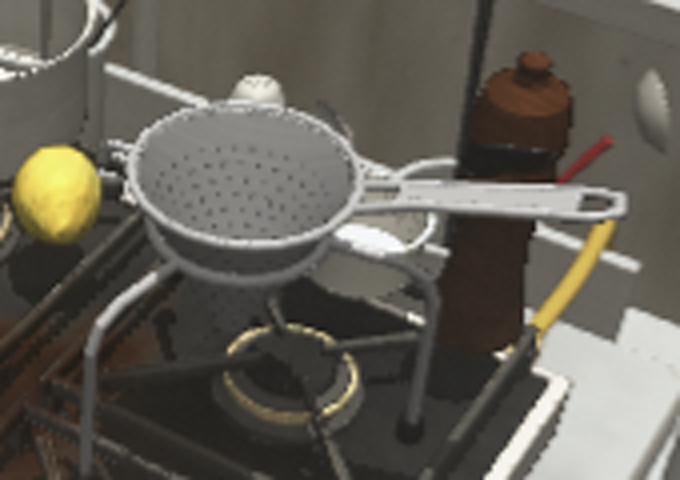

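Run:
```python
from cell import arm, viewer
from h import *
m=viewer.camera_model("top"); 
T=lambda x,y,s,o:(x/s+o[0],y/s+o[1])
S=(225,75);P=(150,210);I=(285,205)
rc=ray(m,T(215.5,293,4,S),158)[0]; print("rim c",rc)
for n,p in dict(front=(217,562),left=(50,282),right=(385,275)).items():
    w=ray(m,T(*p,4,S),3)[0]; d=w-rc; print(n,w,np.hypot(d[0],d[1]),np.degrees(np.arctan2(d[1],d[0])))
w=ray(m,T(545,90,4,S),180)[0]; d=w-rc; print("hand",w,np.hypot(d[0],d[1]),np.degrees(np.arctan2(d[1],d[0])))
pc=ray(m,T(271,193.5,5,P),46)[0]; print("pan rim c",pc)
w=ray(m,T(82,470,5,P),72)[0]; d=w-pc; print("panhand",w,np.hypot(d[0],d[1]),np.degrees(np.arctan2(d[1],d[0])))
c=[ray(m,T(*p,5,I),60)[0] for p in [(30,148),(350,70),(440,405),(110,505)]]
print("insert",np.round(c),np.mean(c,0))
for z in (80,100,120): print(z,ray(m,T(530,182,5,I),z)[0])
for z in (20,30,40): print(z,ray(m,T(122,300,5,I),z)[0])
# scene
m=viewer.camera_model("scene")
S2=(280,110)
print("scene rim",ray(m,T((128+365)/2,(100+247)/2,4,S2),158))
print("scene foot",ray(m,T(410,432,4,S2),3))
```

```text
rim c [685.09466811  71.50975464 158.        ]
front [580.7130042  70.7424067   3.       ] 104.38448440220732 -179.5788052710869
left [735.74715146 164.97036132   3.        ] 106.30408774116805 61.543807250961734
right [741.19045657 -19.24322494   3.        ] 106.6903968767863 -58.27916222673931
hand [776.76753109 -80.25825281 180.        ] 177.30606840676165 -58.86664452012402
pan rim c [502.88934578 224.18130791  46.        ]
panhand [389.59475728 291.56054428  72.        ] 131.81663505146884 149.25895059804836
insert [[ 533.   46.   60.]
 [ 567.  -84.   60.]
 [ 432. -119.   60.]
 [ 390.   12.   60.]] [480.33280235 -36.29692287  60.        ]
80 [ 519.66760256 -151.92019049   80.        ]
100 [ 517.56085738 -147.75339547  100.        ]
120 [ 515.45411221 -143.58660045  120.        ]
20 [473.98120326   5.97115619  20.        ]
30 [473.41354565   6.46318338  30.        ]
40 [472.84588803   6.95521057  40.        ]
scene rim [[690.41833558  72.61204544 158.        ]]
scene foot [[746.05018736 -17.17093512   3.        ]]
```

```bash
cat >> h.py <<'E'
def plan(p0,yaw0,wps):
    """wps: list of (x,y,z,yaw,nrows). prints rows in tool axes, cm"""
    p=np.array(p0,float); yaw=yaw0; out=[]
    for x,y,z,yw,n in wps:
        ps=p.copy(); ys=yaw; t=np.array([x,y,z],float); dy=(yw-ys+180)%360-180
        for i in range(n):
            tgt=ps+(t-ps)*(i+1)/n; ty=ys+dy*(i+1)/n
            R=RR([180,0,yaw]); r=np.round(R.T@(tgt-p)/10,2); dt=round(-(ty-yaw),1)
            out.append([*r.tolist(),dt]); p=p+R@(r*10); yaw=yaw-dt
    print(len(out)); print(out); print('end',np.round(p,1),round(yaw,1))
E
python3 - <<'E'
import cv2
im=cv2.imread('pics/scene0.png')
def z(im,x0,y0,w,h,s,n): 
    cv2.imwrite(n,cv2.resize(im[y0:y0+h,x0:x0+w],None,fx=s,fy=s,interpolation=cv2.INTER_CUBIC))
z(im,155,170,120,70,6,'pics/s_pan.png')
z(im,240,220,140,110,5,'pics/s_ins.png')
from cell import arm
from h import *
s=arm.sense()
plan(s['tcp_pos'],157.7,[(405,285,190,149,16)])
E
```

```text
16
[[-1.67, -1.45, 0.15, 0.5], [-1.68, -1.44, 0.16, 0.6], [-1.69, -1.43, 0.15, 0.5], [-1.71, -1.4, 0.15, 0.6], [-1.72, -1.39, 0.16, 0.5], [-1.74, -1.38, 0.15, 0.6], [-1.74, -1.35, 0.16, 0.5], [-1.76, -1.34, 0.15, 0.6], [-1.78, -1.32, 0.15, 0.5], [-1.78, -1.31, 0.16, 0.5], [-1.8, -1.29, 0.15, 0.6], [-1.81, -1.27, 0.15, 0.5], [-1.82, -1.26, 0.16, 0.6], [-1.84, -1.24, 0.15, 0.5], [-1.84, -1.22, 0.16, 0.6], [-1.86, -1.2, 0.15, 0.5]]
end [405. 285. 190.] 149.0
```

View pics/s_pan.png

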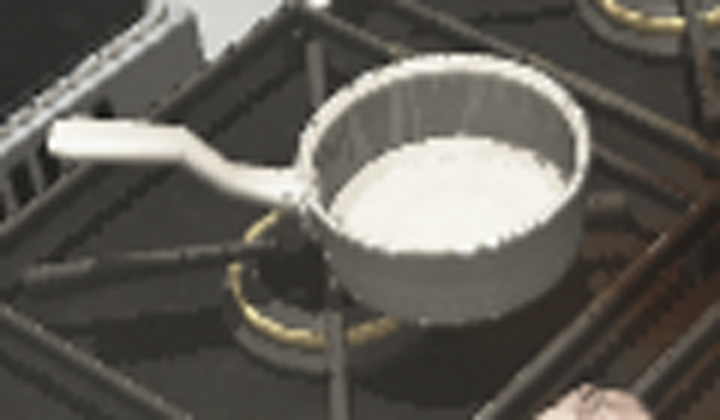

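View pics/s_ins.png

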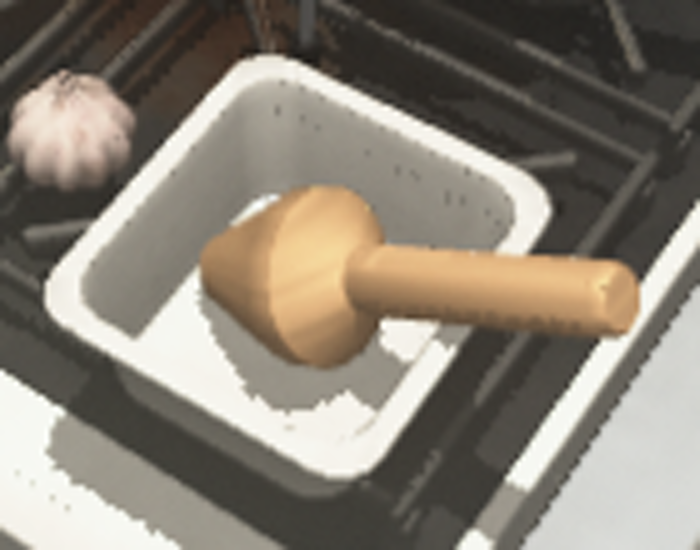

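{"name": "arm_command", "arguments": {"commands": [[-3.4, -2.8, 0.3, 1.1], [-3.4, -2.8, 0.3, 1.1], [-3.5, -2.7, 0.3, 1.1], [-3.5, -2.7, 0.3, 1.1], [-3.6, -2.6, 0.3, 1.1], [-3.6, -2.6, 0.3, 1.1], [-3.7, -2.5, 0.3, 1.1], [-3.7, -2.4, 0.3, 1.1]]}}

```text
time_s: 2.25
tcp_pos: [411.4, 281.4, 190.1]
eef_rot: [179.7, -0.1, 149.1]
ft_force: [-0.2, 0.5, -0.1]
finger_gap: 0.996
```

Run:
```python
from cell import arm, viewer, nets
from h import *
s=arm.sense(); print(s['tcp_pos'],s['eef_rot'])
mw=viewer.camera_model("wrist")
im=viewer.capture("wrist"); cv2.imwrite("pics/w1.png",im)
import json; json.dump({k:np.array(v).tolist() for k,v in mw.items()},open('mw1.json','w'))
m=viewer.camera_model("scene")
print(ray(m,((302+588)/2/6+155,(57+257)/2/6+170),46), ray(m,(60/6+155,132/6+170),72))
print(arm.sense()['time_s'])
```

```text
[411.39508021 281.41811482 190.09801949] [ 1.79728240e+02 -5.63989388e-02  1.49059639e+02]
[[506.75696642 222.75565049  46.        ]] [[396.53267807 298.85458468  72.        ]]
2.3
```

View pics/w1.png

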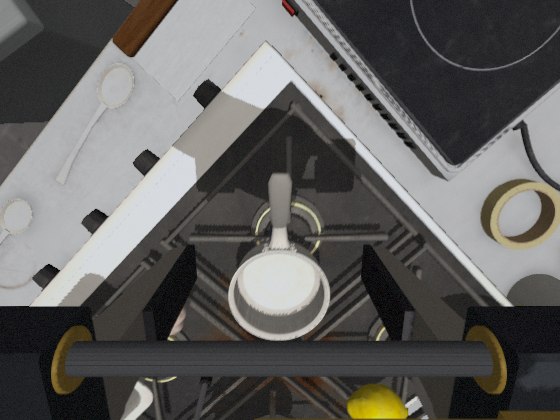

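Run:
```python
from h import *
import json
m={k:np.array(v) for k,v in json.load(open('mw1.json')).items()}
c=ray(m,(279.3,292.5),46)[0]; e=ray(m,(280,176),74)[0]; L=[ray(m,(u,292.5),46)[0] for u in (229,329.5)]
print(c,e,np.linalg.norm(L[0]-L[1])); d=e-c; print(np.hypot(*d[:2]),np.degrees(np.arctan2(d[1],d[0])))
b=np.radians(149.3); print('grip',c[:2]+117*np.array([np.cos(b),np.sin(b)]))
plan([411.4,281.4,190.1],149.1,[(402,283,100,149.3,3),(402,283,46,149.3,3)])
```

```text
[500.98737002 227.9442562   46.        ] [389.78493585 295.08808721  74.        ] 105.97666930596057
129.90102157816457 148.87649571673867
grip [400.38465424 287.6777776 ]
6
[[0.3, -0.12, 3.0, -0.1], [0.29, -0.11, 3.01, -0.0], [0.3, -0.11, 3.0, -0.1], [-0.0, -0.0, 1.8, -0.0], [-0.0, -0.0, 1.8, -0.0], [-0.0, -0.0, 1.8, -0.0]]
end [402. 283.  46.] 149.3
```

{"name": "arm_command", "arguments": {"commands": [[0.3, -0.1, 3, 0], [0.3, 0, 3, 0], [0.3, 0, 3, 0], [0.1, 0, 2.5, 0], [0, 0, 2, 0], [0, 0, 1.1, 0], [0, 0, 0, 0]], "fingers": 7}}

```text
time_s: 3.18
tcp_pos: [408.5, 280.2, 41.7]
eef_rot: [179.6, 0.2, 148.3]
ft_force: [0.5, -0.4, 0.0]
finger_gap: 0.763
```

Run:
```python
from cell import arm, viewer
import cv2
im=viewer.capture("wrist"); cv2.imwrite("pics/w2.png",im)
```

```text
(no output)
```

View pics/w2.png

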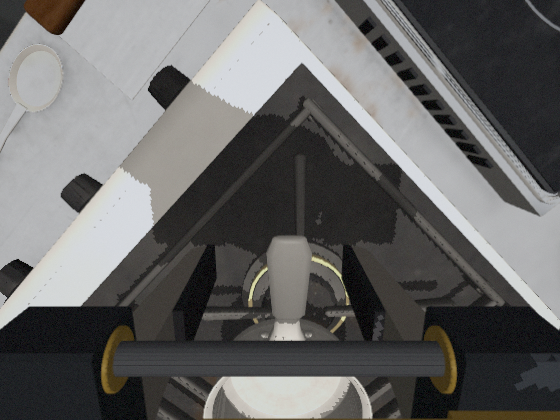

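{"name": "arm_command", "arguments": {"commands": [[0.4, 0.2, 0, 0], [0.3, 0.1, 0, -0.5], [0, 0, 0, 0]]}}

```text
time_s: 3.6
tcp_pos: [405.2, 288.3, 44.1]
eef_rot: [179.3, 0.3, 148.9]
ft_force: [0.1, -0.2, -0.2]
finger_gap: 0.764
```

{"name": "arm_command", "arguments": {"commands": [[0, 0, 0, 0], [0, 0, 0, 0], [0, 0, 0, 0], [0, 0, 0, 0], [0, 0, 0, 0], [0, 0, 0, 0]], "fingers": 0, "squeeze": 25}}

```text
time_s: 4.35
tcp_pos: [405.4, 288.2, 44.5]
eef_rot: [179.3, 0.3, 148.8]
ft_force: [-0.7, 0.2, 0.5]
finger_gap: 0.225
```

Run:
```python
from cell import arm, viewer
import cv2
for n in ("wrist","top"):
    im=viewer.capture(n); cv2.imwrite(f"pics/{n[0]}3.png",im)
cv2.imwrite("pics/t3c.png",cv2.resize(im[200:330,130:290],None,fx=5,fy=4.6))
cv2.imwrite("pics/t3c.png",cv2.resize(im[200:320,140:260],None,fx=5,fy=5,interpolation=2))
```

```text
(no output)
```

View pics/w3.png

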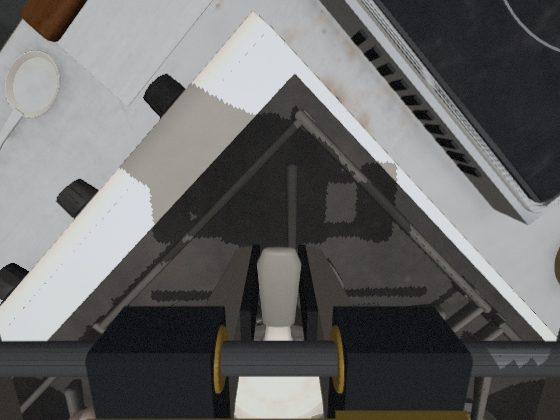

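View pics/t3c.png

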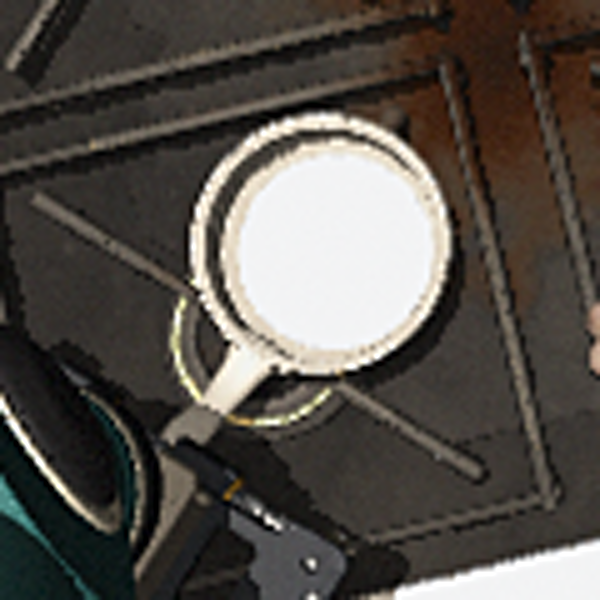

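```bash
cat > pp.py <<'E'
from h import *
C=np.array([686.5,74.1]); u=np.array([np.cos(np.radians(121)),np.sin(np.radians(121))]); v=np.array([u[1],-u[0]])
off=RR([0,0,-148.85])[:2,:2]@np.array([98.2,-62.7])
def tcp(al,pe,yaw): return C+al*u+pe*v-RR([0,0,yaw])[:2,:2]@off
def pan(t,yaw):
    d=np.array(t[:2])+RR([0,0,yaw])[:2,:2]@off-C; return d@u,d@v
E
python3 - <<'E'
from pp import *
w=[(*tcp(180,-55,135),44.5,135,6),(*tcp(135,-22,121),44.5,121,6),(*tcp(60,-3,121),44.5,121,7)]
print(off,np.round([x[:2] for x in w]))
plan([405.4,288.2,44.5],148.85,w)
E
```

```text
[-116.47460998    2.86273114] [[466. 284.]
 [541. 280.]
 [595. 225.]]
19
[[-0.9, 0.47, 0.0, 2.3], [-0.88, 0.51, 0.0, 2.3], [-0.86, 0.54, 0.0, 2.3], [-0.84, 0.58, 0.0, 2.3], [-0.82, 0.61, 0.0, 2.3], [-0.78, 0.64, 0.0, 2.3], [-0.93, 0.82, 0.0, 2.3], [-0.9, 0.86, 0.0, 2.4], [-0.86, 0.89, 0.0, 2.3], [-0.83, 0.93, 0.0, 2.4], [-0.78, 0.96, 0.0, 2.3], [-0.75, 0.99, 0.0, 2.3], [-1.07, 0.27, 0.0, 0.0], [-1.07, 0.27, 0.0, 0.0], [-1.07, 0.27, 0.0, 0.0], [-1.07, 0.27, 0.0, 0.0], [-1.08, 0.27, 0.0, 0.0], [-1.07, 0.27, 0.0, 0.0], [-1.07, 0.27, 0.0, 0.0]]
end [595.5 225.3  44.5] 121.0
```

{"name": "arm_command", "arguments": {"commands": [[-0.9, 0.5, 0, 2.3], [-0.9, 0.5, 0, 2.3], [-0.9, 0.5, 0, 2.3], [-0.8, 0.6, 0, 2.3], [-0.8, 0.6, 0, 2.3], [-0.8, 0.6, 0, 2.3]]}}

```text
time_s: 5.2
tcp_pos: [468.3, 284.5, 44.6]
eef_rot: [179.3, -0.0, 134.2]
ft_force: [-1.4, 1.3, 0.1]
finger_gap: 0.228
```

Run:
```python
from cell import arm
from pp import *
s=arm.sense(); p=s['tcp_pos'];y=s['eef_rot'][2]; print(p,s['eef_rot'],s['ft_force'],s['finger_gap'],pan(p,y))
plan(p,y,[(*tcp(135,-22,121),p[2],121,6)])
```

```text
[468.29448329 284.53549735  44.62940086] [ 1.79294338e+02 -1.26749095e-02  1.34229376e+02] [-1.40009355  1.2636971   0.13143661] 0.2278429763598328 (np.float64(178.72386904747702), np.float64(-54.78788406473381))
6
[[-0.9, 0.81, 0.0, np.float64(2.2)], [-0.86, 0.84, 0.0, np.float64(2.2)], [-0.83, 0.87, 0.0, np.float64(2.2)], [-0.8, 0.91, 0.0, np.float64(2.2)], [-0.76, 0.94, 0.0, np.float64(2.2)], [-0.73, 0.96, 0.0, np.float64(2.2)]]
end [540.6 279.8  44.6] 121.0
```

Tracking is good.

{"name": "arm_command", "arguments": {"commands": [[-0.9, 0.8, 0, 2.2], [-0.9, 0.8, 0, 2.2], [-0.8, 0.9, 0, 2.2], [-0.8, 0.9, 0, 2.2], [-0.8, 0.9, 0, 2.2], [-0.7, 1, 0, 2.2], [0, 0, 0, 0]]}}

```text
time_s: 6.08
tcp_pos: [546.5, 277.0, 44.7]
eef_rot: [179.4, -0.1, 119.9]
ft_force: [0.9, -0.8, -1.8]
finger_gap: 0.226
```

Run:
```python
from cell import arm,viewer
from pp import *
s=arm.sense(); p=s['tcp_pos'];y=s['eef_rot'][2]; print(p,s['eef_rot'],s['ft_force'],s['finger_gap'],pan(p,y))
plan(p,y,[(*tcp(60,-3,121),p[2],121,6)])
im=viewer.capture("top"); cv2.imwrite("pics/t4.png",im)
cv2.imwrite("pics/t4c.png",cv2.resize(im[90:270,170:370],None,fx=4,fy=3.3))
cv2.imwrite("pics/t4c.png",cv2.resize(im[110:260,170:350],None,fx=4,fy=4,interpolation=2))
im=viewer.capture("scene"); cv2.imwrite("pics/s4c.png",cv2.resize(im[100:270,200:400],None,fx=3.5,fy=3.5,interpolation=2))
```

```text
[546.52234694 276.98626686  44.71350495] [ 1.79371822e+02 -1.10091929e-01  1.19930980e+02] [ 0.9191162  -0.80476133 -1.77038508] 0.22614841273459152 (np.float64(129.60036709491698), np.float64(-20.525395957041678))
6
[[-1.15, 0.28, 0.0, np.float64(-0.2)], [-1.16, 0.27, 0.0, np.float64(-0.2)], [-1.15, 0.27, 0.0, np.float64(-0.1)], [-1.16, 0.27, 0.0, np.float64(-0.2)], [-1.16, 0.26, 0.0, np.float64(-0.2)], [-1.16, 0.26, 0.0, np.float64(-0.2)]]
end [595.5 225.3  44.7] 121.0
```

View pics/t4c.png

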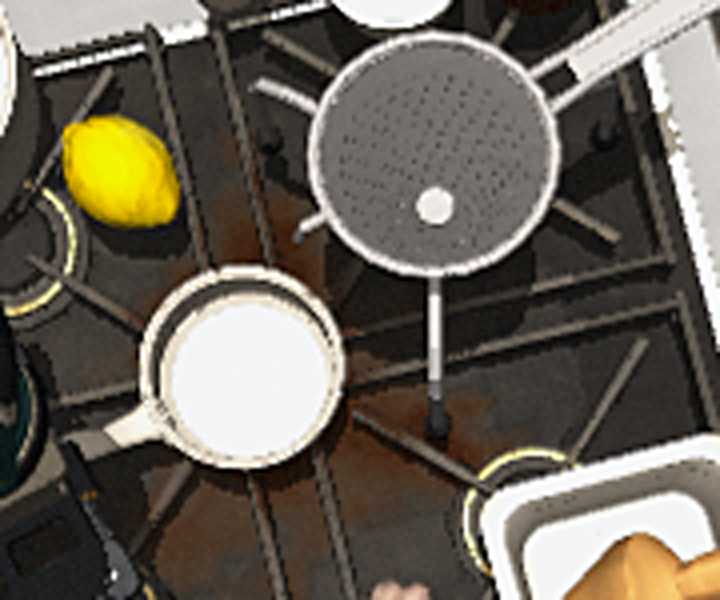

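View pics/s4c.png

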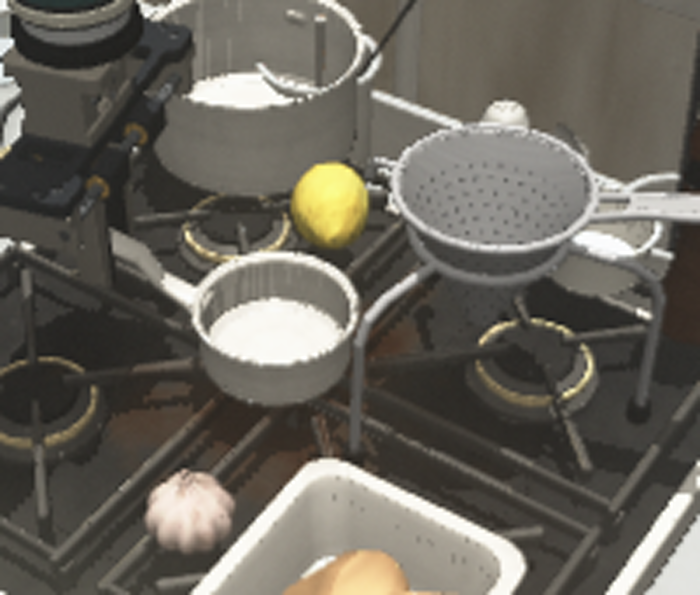

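Run:
```python
from cell import viewer
from pp import *
m=viewer.camera_model("top")
a=ray(m,(230.9,202),46)[0];b=ray(m,(278.5,148.4),158)[0]; print(a,b); d=(a-b)[:2]; print(d@u,d@v)
for p in [(269,140,3),(437,420,3),(602,135,3)]:
    w=ray(m,(p[0]/4+170,p[1]/4+110),3)[0]; dd=(w-b)[:2]; print(w,dd@u,dd@v)
```

```text
[601.37073106 171.56917921  46.        ] [684.79774679  72.21262409 158.        ]
128.13327973717986 -20.338501001575786
[736.87821826 165.55081336   3.        ] 53.18301798070736 92.71439845779018
[581.80564206  70.75754445   3.        ] 51.79760866601161 -89.03088582771784
[741.1782428  -17.60102493   3.        ] -106.02342522901502 2.0700686802761954
```

{"name": "arm_command", "arguments": {"commands": [[-1.1, 0.3, 0, -0.2], [-1.1, 0.3, 0, -0.2], [-1.1, 0.3, 0, -0.2], [-1.1, 0.3, 0, -0.2], [-1.1, 0.3, 0, -0.2], [-1.1, 0.2, 0, -0.1]]}}

```text
time_s: 6.92
tcp_pos: [595.5, 227.2, 44.8]
eef_rot: [179.4, -0.2, 121.3]
ft_force: [-1.6, 1.7, -0.3]
finger_gap: 0.222
```

Run:
```python
from cell import arm,viewer
from pp import *
s=arm.sense(); p=s['tcp_pos'];y=s['eef_rot'][2]; print(p,s['eef_rot'],s['ft_force'],s['finger_gap'],pan(p,y))
plan(p,y,[(*tcp(1,0.5,121),p[2],121,6)])
```

```text
[595.46841089 227.203084    44.82553628] [179.4265233   -0.22741536 121.32859559] [-1.62764426  1.73110903 -0.29955854] 0.22241064725190024 (np.float64(61.630579267502796), np.float64(-1.3700809818348216))
6
[[-1.01, 0.04, 0.0, np.float64(0.1)], [-1.01, 0.03, 0.0, np.float64(0.0)], [-1.01, 0.04, 0.0, np.float64(0.1)], [-1.01, 0.04, 0.0, np.float64(0.0)], [-1.01, 0.04, 0.0, np.float64(0.1)], [-1.02, 0.04, 0.0, np.float64(0.0)]]
end [628.9 176.5  44.8] 121.0
```

{"name": "arm_command", "arguments": {"commands": [[-1, 0, 0, 0], [-1, 0, 0, 0.1], [-1, 0, 0, 0], [-1, 0.1, 0, 0.1], [-0.8, 0.1, 0, 0], [-0.5, 0, 0, 0], [0, 0, 0, 0], [0, 0, 0, 0]]}}

```text
time_s: 7.92
tcp_pos: [627.6, 178.5, 44.6]
eef_rot: [179.4, -0.2, 121.1]
ft_force: [-0.6, 1.3, -0.2]
finger_gap: 0.226
```

Run:
```python
from cell import arm,viewer
from pp import *
s=arm.sense(); p=s['tcp_pos'];y=s['eef_rot'][2]; print(p,s['eef_rot'],s['ft_force'],s['finger_gap'],pan(p,y))
im=viewer.capture("top"); cv2.imwrite("pics/t5.png",im)
cv2.imwrite("pics/t5c.png",cv2.resize(im[80:230,200:380],None,fx=4,fy=4,interpolation=2))
im=viewer.capture("scene"); cv2.imwrite("pics/s5c.png",cv2.resize(im[100:270,220:420],None,fx=3.5,fy=3.5,interpolation=2))
```

```text
[627.6286455  178.53621464  44.62835626] [ 1.79392230e+02 -1.69838457e-01  1.21068005e+02] [-0.64489613  1.33895272 -0.2291536 ] 0.2260607644114621 (np.float64(3.3623715475298397), np.float64(0.6015423270832568))
```

View pics/t5c.png

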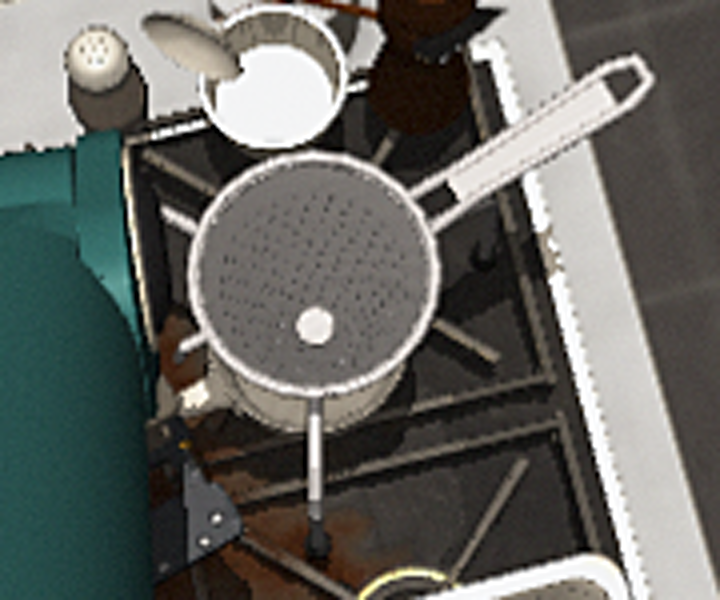

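View pics/s5c.png

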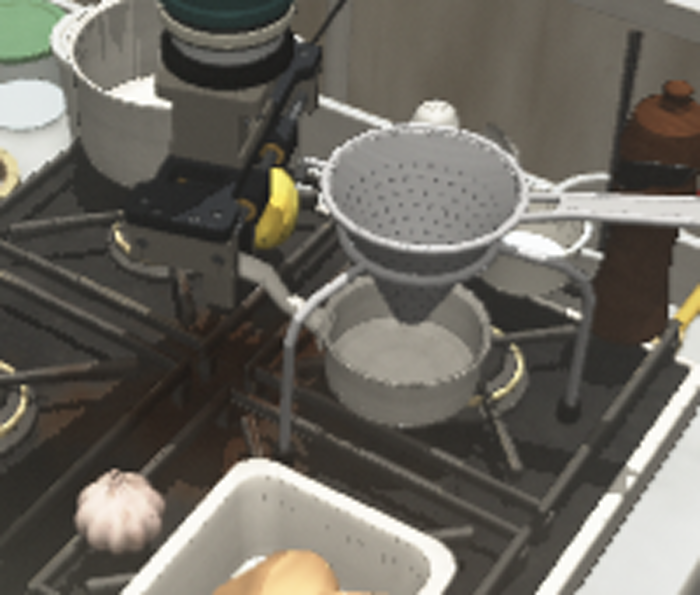

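Run:
```python
from cell import viewer
from pp import *
m=viewer.camera_model("scene")
b=ray(m,(341.3,153.6),158)[0]; print(b)
th=np.linspace(0,6.283,200)
def ext(c,r,z): 
    q=proj(m,np.c_[c[0]+r*np.cos(th),c[1]+r*np.sin(th),0*th+z]); q=(q-[220,100])*3.5; return q.min(0).round(),q.max(0).round()
print('rim',ext(b,56.5,158))
for al,pe in [(0,0),(3,0),(0,3),(3,1)]:
    c=b[:2]+al*u+pe*v; print(al,pe,'panrim',ext(c,53.5,46),'base',ext(c,53,0))
print('tip',(proj(m,[*b[:2],58])-[220,100])*3.5)
```

```text
[689.40018403  72.52724852 158.        ]
rim (array([326., 130.]), array([524., 251.]))
0 0 panrim (array([324., 274.]), array([495., 391.])) base (array([322., 326.]), array([486., 442.]))
3 0 panrim (array([319., 273.]), array([491., 390.])) base (array([317., 325.]), array([481., 441.]))
0 3 panrim (array([325., 271.]), array([496., 387.])) base (array([323., 323.]), array([487., 439.]))
3 1 panrim (array([319., 272.]), array([491., 389.])) base (array([318., 324.]), array([482., 440.]))
tip [[410.56047636 315.91352646]]
```

{"name": "arm_command", "arguments": {"commands": [[-0.2, 0, 0, 0], [0, 0, 0, 0], [0, 0, 0, 0]]}}

```text
time_s: 8.4
tcp_pos: [628.4, 177.4, 44.7]
eef_rot: [179.4, -0.2, 121.1]
ft_force: [-0.5, -0.5, -1.2]
finger_gap: 0.228
```

{"name": "arm_command", "arguments": {"commands": [[0, 0, 0, 0], [0, 0, 0, 0], [0, 0, 0, 0], [0, 0, 0, 0]], "fingers": 5}}

```text
time_s: 8.9
tcp_pos: [629.2, 176.3, 45.0]
eef_rot: [179.4, -0.1, 121.1]
ft_force: [-0.6, -0.7, 0.1]
finger_gap: 0.542
```

{"name": "arm_command", "arguments": {"commands": [[0.3, 0, -1, 0], [0.5, 0, -2, 0], [0.5, 0, -3, 0], [0.5, 0, -4, 0], [0.5, 0, -5, 0], [1, 0, -5, 0], [1, 0, -3, 0]]}}

```text
time_s: 9.78
tcp_pos: [602.9, 213.3, 288.7]
eef_rot: [179.2, -0.1, 121.1]
ft_force: [-0.5, -0.1, -0.4]
finger_gap: 0.544
```

Run:
```python
from cell import arm,viewer
from pp import *
s=arm.sense(); print(s['tcp_pos'],s['eef_rot'],s['ft_force'],s['finger_gap'],s['q'])
im=viewer.capture("scene"); cv2.imwrite("pics/s6c.png",cv2.resize(im[100:270,220:420],None,fx=3.5,fy=3.5,interpolation=2))
cv2.imwrite("pics/s6.png",im)
```

```text
[602.87748524 213.3230953  288.74583807] [ 1.79211972e+02 -1.09418653e-01  1.21057498e+02] [-0.49290544 -0.05938831 -0.40559283] 0.5442486084255355 [-35.03411375  21.94816695  17.04472076  90.24899182  -7.07248339
  68.07913143  14.46409643]
```

View pics/s6c.png

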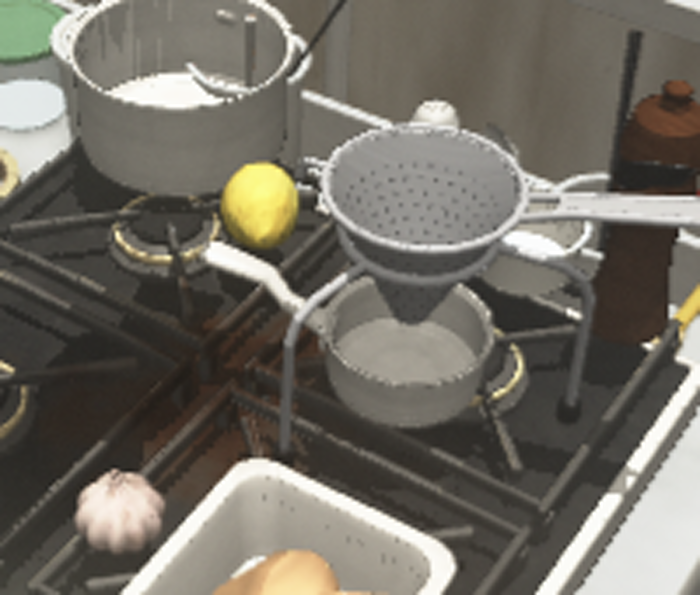

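```bash
cat > tri.py <<'E'
from h import *
from scipy.optimize import least_squares
def tri(obs):
    f=lambda P: np.concatenate([(proj(m,P)[0]-uv) for m,uv in obs])
    r=least_squares(f,[500,0,60]); return r.x,r.fun
E
python3 - <<'E'
from cell import viewer
from tri import *
t=viewer.camera_model("top");s=viewer.camera_model("scene")
e,r=tri([(t,np.array([528/5+285,181/5+205])),(s,np.array([618/5+240,297/5+220]))]); print('end',e,r)
p,r=tri([(t,np.array([124/5+285,302/5+205])),(s,np.array([207/5+240,265/5+220]))]); print('tip',p,r)
d=e-p; print(np.linalg.norm(d),np.degrees(np.arctan2(d[1],d[0])),np.degrees(np.arcsin(d[2]/np.linalg.norm(d))))
n=d/np.linalg.norm(d); g=e-23*n; print('grip',g)
# handle sides in images at middle
print(proj(t,g),proj(s,g))
E
```

```text
end [ 518.76193314 -145.84870218  115.12216555] [ 1.03421105 -1.24626825 -1.35341414  0.22426205]
tip [473.03698484   5.1902268   18.33214255] [-0.0689004   0.10122937  0.11154418 -0.01597134]
185.1265445983186 -73.15703720623041 31.522387632813768
grip [ 513.08109567 -127.0837251   103.09703683]
[[380.59214325 243.39454791]] [[350.60690743 278.66288801]]
```

Run:
```python
from h import *
plan([602.9,213.3,288.7],121.05,[(513,-127,200,107,10)])
```

```text
10
[[-2.45, -2.53, 0.89, 1.4], [-2.51, -2.46, 0.88, 1.4], [-2.58, -2.4, 0.89, 1.4], [-2.63, -2.34, 0.89, 1.4], [-2.68, -2.28, 0.89, 1.4], [-2.74, -2.2, 0.88, 1.4], [-2.8, -2.14, 0.89, 1.4], [-2.84, -2.08, 0.89, 1.4], [-2.9, -2.0, 0.88, 1.4], [-2.94, -1.93, 0.89, 1.4]]
end [ 512.9 -127.   200. ] 107.0
```

{"name": "arm_command", "arguments": {"commands": [[-2.4, -2.5, 0.8, 1.4], [-2.5, -2.5, 0.8, 1.4], [-2.6, -2.4, 0.9, 1.4], [-2.6, -2.3, 0.9, 1.4], [-2.7, -2.3, 0.9, 1.4], [-2.7, -2.2, 0.9, 1.4], [-2.8, -2.1, 0.9, 1.4], [-2.8, -2.1, 0.9, 1.4], [-2.9, -2, 0.9, 1.4], [-2.9, -1.9, 0.9, 1.4], [0, 0, 0, 0]], "fingers": 7}}

```text
time_s: 11.2
tcp_pos: [514.8, -126.5, 211.0]
eef_rot: [177.5, -0.6, 107.1]
ft_force: [0.7, 1.3, 0.5]
finger_gap: 0.765
```

Run:
```python
from cell import arm,viewer
from h import *
s=arm.sense(); p=s['tcp_pos'];y=s['eef_rot'][2]; print(p,s['eef_rot'],s['ft_force'])
mw=viewer.camera_model("wrist"); im=viewer.capture("wrist"); cv2.imwrite("pics/w7.png",im)
print(proj(mw,[[513,-127,103],[518.8,-145.8,115],[473,5,18]]))
R=RR(s['eef_rot']); print('grip in tool',R.T@(np.array([513,-127,103])-p))
```

```text
[ 514.83098659 -126.5114171   210.97037007] [177.50220652  -0.61042752 107.06988951] [0.74528808 1.2854699  0.48947755]
[[272.02653894 207.19771197]
 [272.55573166 233.43947344]
 [269.53214128  50.22729366]]
grip in tool [ -1.07989077  -6.59715823 107.77988392]
```

View pics/w7.png

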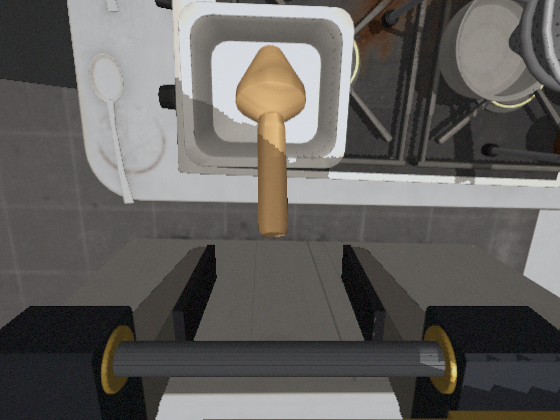

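{"name": "arm_command", "arguments": {"commands": [[-0.1, -0.2, 3, 0], [0, -0.2, 3, 0], [0, -0.2, 2.5, 0], [0, -0.1, 2, 0], [0, 0, 1.4, 0], [0, 0, 0.5, 0], [0, 0, 0, 0]]}}

```text
time_s: 12.12
tcp_pos: [522.1, -114.3, 89.9]
eef_rot: [176.6, -0.7, 108.1]
ft_force: [-0.4, -0.1, 0.4]
finger_gap: 0.76
```

Run:
```python
from cell import arm,viewer
from h import *
s=arm.sense(); p=s['tcp_pos'];y=s['eef_rot'][2]; print(p,s['eef_rot'],s['ft_force'])
mw=viewer.camera_model("wrist"); im=viewer.capture("wrist"); cv2.imwrite("pics/w8.png",im)
R=RR(s['eef_rot']); print('grip in tool',R.T@(np.array([513,-127,103])-p))
```

```text
[ 522.06650404 -114.28176673   89.90640003] [176.6494682   -0.69129699 108.10883757] [-0.39709648 -0.09481689  0.39555541]
grip in tool [ -9.11154232 -11.7773229  -13.9166007 ]
```

View pics/w8.png

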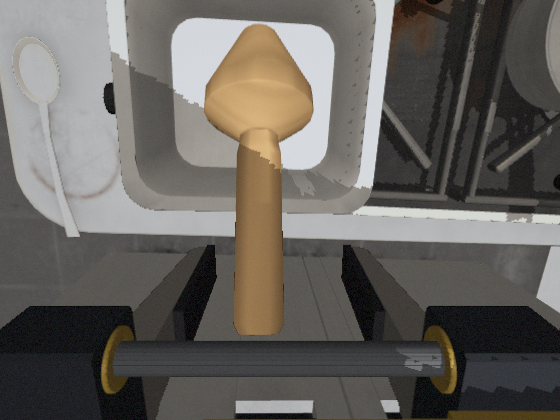

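{"name": "arm_command", "arguments": {"commands": [[-0.5, -0.5, 0.2, 0], [-0.4, -0.4, 0.2, 0.5], [0, -0.1, 0.1, 0], [0, 0, 0, 0]]}}

```text
time_s: 12.68
tcp_pos: [516.1, -127.5, 85.6]
eef_rot: [176.5, -0.6, 107.5]
ft_force: [0.1, 0.3, -0.3]
finger_gap: 0.766
```

Run:
```python
from cell import arm,viewer
from h import *
s=arm.sense(); p=s['tcp_pos'];y=s['eef_rot'][2]; print(p,s['eef_rot'],s['ft_force'],s['q'])
R=RR(s['eef_rot']); print('grip in tool',R.T@(np.array([513,-127,103])-p))
```

```text
[ 516.11961977 -127.45404886   85.59372919] [176.48545229  -0.64816493 107.50389542] [ 0.10764077  0.303367   -0.26472555] [ -6.60967386  25.3722201   22.47345129 117.33852983 -19.44545768
  37.8958872   46.43523231]
grip in tool [  1.56813329  -1.7672478  -17.53095105]
```

{"name": "arm_command", "arguments": {"commands": [[0, -0.1, 0.1, 0], [0, 0, 0, 0], [0, 0, 0, 0], [0, 0, 0, 0], [0, 0, 0, 0], [0, 0, 0, 0]], "fingers": 0, "squeeze": 10}}

```text
time_s: 13.42
tcp_pos: [515.2, -127.4, 84.5]
eef_rot: [176.5, -0.7, 107.5]
ft_force: [-0.5, 0.4, -0.2]
finger_gap: 0.28
```

Run:
```python
from cell import arm,viewer
from h import *
s=arm.sense(); p=s['tcp_pos'];y=s['eef_rot'][2]; print(p,s['eef_rot'],s['ft_force'],s['finger_gap'])
im=viewer.capture("wrist"); cv2.imwrite("pics/w9.png",im)
R=RR(s['eef_rot']); print('grip in tool',R.T@(np.array([513,-127,103])-p))
# arc about tip
tip=np.array([473,5.2,18.3]); r=162
w=[]
for a in (40,50,60,70,80,90):
    b=np.radians(-73.2); g=tip+r*np.array([np.cos(np.radians(a))*np.cos(b),np.cos(np.radians(a))*np.sin(b),np.sin(np.radians(a))])
    w.append((g[0],g[1],g[2]-19+max(0,(a-40)*0.3),107.5,3))
plan([513+2,-127,84],107.5,w)
```

```text
[ 515.20401503 -127.38517715   84.455682  ] [176.49403795  -0.65877756 107.5431828 ] [-0.52536224  0.44539215 -0.22958541] 0.28026531389496645
grip in tool [  1.2447534   -0.84845944 -18.61796121]
18
[[0.49, -0.06, -0.65, -0.0], [0.48, -0.06, -0.65, -0.0], [0.49, -0.06, -0.64, -0.0], [0.67, 0.01, -0.77, -0.0], [0.66, 0.01, -0.76, -0.0], [0.67, 0.0, -0.77, -0.0], [0.77, 0.01, -0.64, -0.0], [0.77, 0.01, -0.64, -0.0], [0.77, 0.01, -0.64, -0.0], [0.85, 0.01, -0.5, -0.0], [0.86, 0.01, -0.5, -0.0], [0.85, 0.01, -0.49, -0.0], [0.91, 0.01, -0.34, -0.0], [0.91, 0.01, -0.35, -0.0], [0.91, 0.02, -0.34, -0.0], [0.94, 0.01, -0.18, -0.0], [0.93, 0.01, -0.19, -0.0], [0.94, 0.01, -0.18, -0.0]]
end [473.    5.2 176.3] 107.5
```

View pics/w9.png

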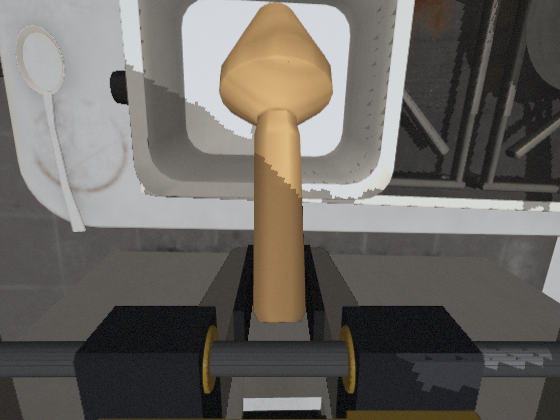

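{"name": "arm_command", "arguments": {"commands": [[0.4, 0, -0.7, 0], [0.5, 0, -0.7, 0], [0.5, 0, -0.7, 0], [0.6, 0, -0.8, 0], [0.7, 0, -0.8, 0], [0.7, 0, -0.8, 0], [0.8, 0, -0.7, 0], [0.8, 0, -0.7, 0], [0.8, 0, -0.6, 0]]}}

```text
time_s: 14.6
tcp_pos: [492.2, -70.4, 154.4]
eef_rot: [176.5, -0.7, 107.6]
ft_force: [-0.4, 0.1, -2.4]
finger_gap: 0.28
```

Run:
```python
from cell import arm,viewer
from h import *
s=arm.sense(); p=s['tcp_pos'];y=s['eef_rot'][2]; print(p,s['eef_rot'],s['ft_force'],s['finger_gap'])
im=viewer.capture("scene"); cv2.imwrite("pics/s10.png",im[100:,150:].repeat(2,0).repeat(2,1)[:600,:800])
```

```text
[492.16551113 -70.36932758 154.40625167] [176.51944715  -0.66037884 107.55515008] [-0.38154502  0.08536168 -2.40822526] 0.2795453843655568
```

View pics/s10.png

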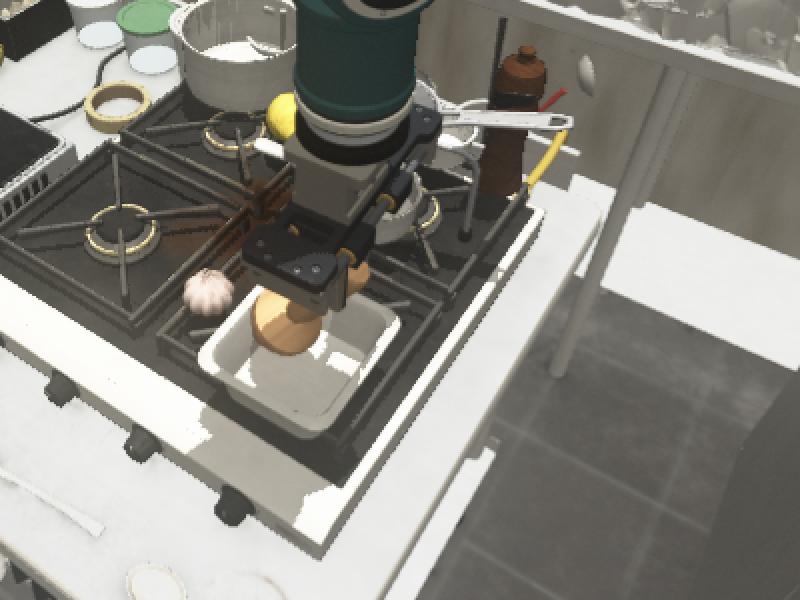

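Run:
```python
from cell import arm,viewer
from h import *
print(arm.sense()['wrist_torque'],arm.sense()['time_s'])
im=viewer.capture("wrist"); cv2.imwrite("pics/w10.png",im)
```

```text
[-0.30030098  0.15991729  0.00436561] 14.65
```

View pics/w10.png

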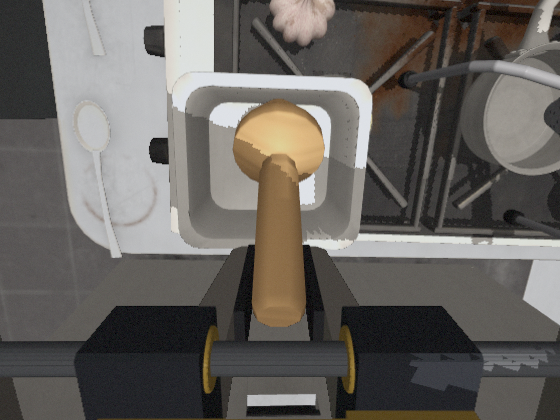

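{"name": "arm_command", "arguments": {"commands": [[0, 0, -1, 0], [0, 0, -1.5, 0], [0.3, 0, -1.5, 0], [0.4, 0, -1.5, 0], [0.4, 0, -1, 0], [0, 0, 0, 0], [0, 0, 0, 0]], "squeeze": 7}}

```text
time_s: 15.58
tcp_pos: [485.2, -61.0, 224.8]
eef_rot: [176.4, -0.7, 107.6]
ft_force: [-0.1, 0.6, -2.5]
finger_gap: 0.277
```

Run:
```python
from cell import arm,viewer
from h import *
s=arm.sense();print(s['tcp_pos'],s['eef_rot'],s['ft_force'],s['wrist_torque'],s['time_s'])
im=viewer.capture("wrist"); cv2.imwrite("pics/w11.png",im)
```

```text
[485.19074413 -60.96580511 224.76352275] [176.40359078  -0.6826282  107.5875714 ] [-0.06492045  0.55233607 -2.4769825 ] [-0.15933953  0.06072953  0.02335157] 15.575
```

View pics/w11.png

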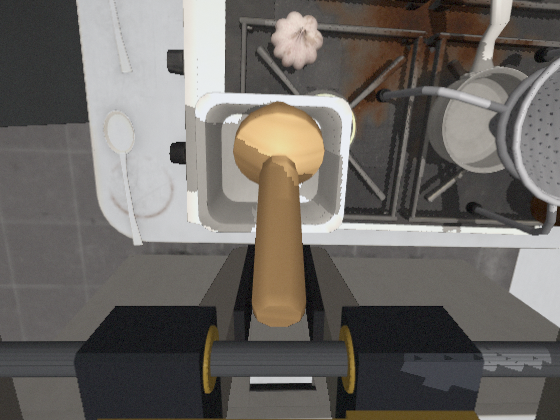

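{"name": "arm_command", "arguments": {"commands": [[0, 0, 0, 0], [0, 0, 0, 0], [0, 0, 0, 0], [0, 0, 0, 0]], "squeeze": 5}}

```text
time_s: 16.12
tcp_pos: [484.5, -61.3, 223.4]
eef_rot: [176.6, -0.7, 107.5]
ft_force: [-0.9, 0.5, -1.9]
finger_gap: 0.277
```

Run:
```python
from cell import arm,viewer
from h import *
s=arm.sense();print(s['tcp_pos'],s['eef_rot'],s['ft_force'],s['wrist_torque'],s['time_s'])
im=viewer.capture("wrist"); cv2.imwrite("pics/w12.png",im)
```

```text
[484.50723753 -61.28260729 223.38968264] [176.57093565  -0.70002216 107.54659249] [-0.9130332   0.51340448 -1.86166155] [-0.14761032  0.05476693 -0.03336489] 16.125
```

View pics/w12.png

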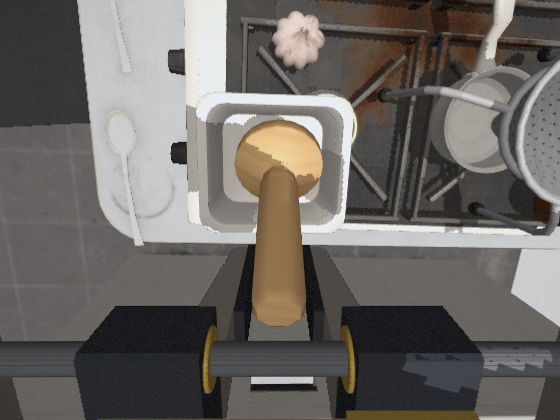

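{"name": "arm_command", "arguments": {"commands": [[0, 0, 0, 0], [0, 0, 0, 0], [0, 0, 0, 0], [0, 0, 0, 0]], "squeeze": 4}}

```text
time_s: 16.68
tcp_pos: [484.5, -61.3, 223.4]
eef_rot: [176.6, -0.7, 107.5]
ft_force: [-0.0, -0.4, -1.3]
finger_gap: 0.276
```

Run:
```python
from cell import arm,viewer
from h import *
s=arm.sense();print(s['tcp_pos'],s['eef_rot'],s['ft_force'],s['wrist_torque'],s['time_s'])
mw=viewer.camera_model("wrist");im=viewer.capture("wrist"); cv2.imwrite("pics/w13.png",im)
# predicted silhouettes for pitch angle a: head widest circle center z=52,r33.5, handle end
R=RR(s['eef_rot']); g=s['tcp_pos']-19*R[:,2]
for a in (50,55,60,65,70,75,80,85):
    ax=-np.cos(np.radians(a))*R[:,0]-np.sin(np.radians(a))*R[:,2]   # tip->end dir: outward(-x), up
    q=lambda z:g+(z-162)*ax
    print(a,proj(mw,[q(185),q(74),q(52)]).round().tolist())
```

```text
[484.54187724 -61.2701707  223.44151728] [176.56475346  -0.69977157 107.54653223] [-0.03457748 -0.41154654 -1.28823206] [-0.15221926  0.07913496  0.04214353] 16.675
50 [[281.0, 323.0], [280.0, 147.0], [280.0, 123.0]]
55 [[281.0, 322.0], [280.0, 156.0], [280.0, 134.0]]
60 [[281.0, 320.0], [280.0, 164.0], [280.0, 145.0]]
65 [[281.0, 318.0], [280.0, 173.0], [280.0, 156.0]]
70 [[281.0, 315.0], [280.0, 182.0], [280.0, 167.0]]
75 [[281.0, 312.0], [280.0, 192.0], [280.0, 178.0]]
80 [[281.0, 309.0], [280.0, 201.0], [280.0, 189.0]]
85 [[281.0, 305.0], [280.0, 211.0], [280.0, 200.0]]
```

View pics/w13.png

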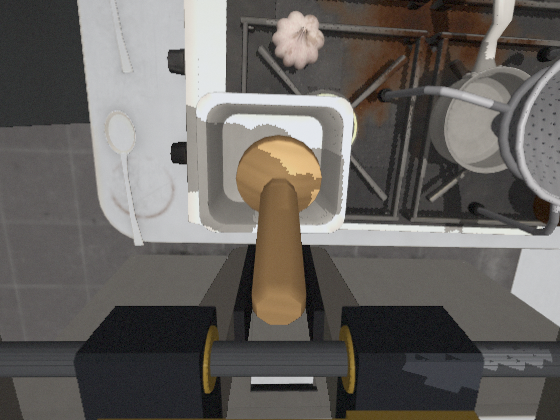

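{"name": "arm_command", "arguments": {"commands": [[0, 0, 0, 0], [0, 0, 0, 0], [1, 0, 0, 0], [-1, 0, 0, 0], [1, 0, 0, 0], [-1, 0, 0, 0], [0, 0, 0, 0], [0, 0, 0, 0]], "squeeze": 3}}

```text
time_s: 17.73
tcp_pos: [484.5, -61.3, 223.5]
eef_rot: [176.6, -0.7, 107.5]
ft_force: [-0.0, 0.5, -1.5]
finger_gap: 0.277
```

Run:
```python
from cell import arm,viewer
from h import *
s=arm.sense();print(s['tcp_pos'],s['eef_rot'],s['ft_force'],s['wrist_torque'],s['time_s'])
mw=viewer.camera_model("wrist");im=viewer.capture("wrist"); cv2.imwrite("pics/w14.png",im)
```

```text
[484.5472394  -61.27500371 223.46631926] [176.55982699  -0.70665266 107.53602772] [-0.02786919  0.5142864  -1.48075288] [-0.14258351  0.13476569 -0.025094  ] 17.725
```

View pics/w14.png

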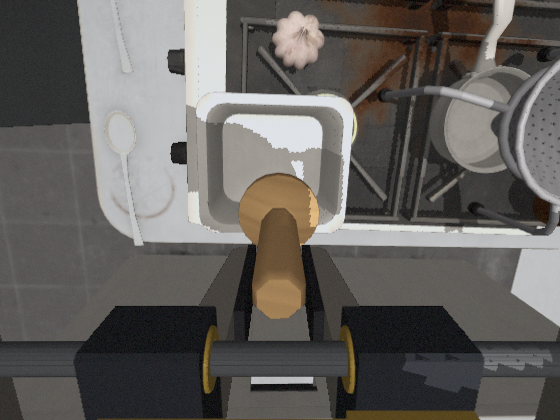

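```bash
cat >> h.py <<'E'
def plan2(s,wps,tip=True):
    """s state; wps: desired world positions of pestle tip (162-19 past TCP along tool z); prints rows"""
    R=RR(s['eef_rot']); t=np.array(s['tcp_pos'])+(143 if tip else 0)*R[:,2]; print('tip now',t.round(1),'toolz',R[:,2].round(3))
    out=[]
    for x,y,z,n in wps:
        d=(np.array([x,y,z])-t)/n; r=np.round(R.T@d/10,2).tolist()
        print(n,'x',r); t=np.array([x,y,z])
E
python3 - <<'E'
from cell import arm
from h import *
s=arm.sense()
plan2(s,[(480,-54,200,8),(687,72.3,200,14),(687,72.3,100,5),(687,72.3,69,4)])
E
```

```text
tip now [492.3 -57.2  80.8] toolz [ 0.054  0.03  -0.998]
8 x [0.1, -0.04, -1.49]
14 x [0.41, 1.68, 0.11]
5 x [-0.02, -0.12, 2.0]
4 x [-0.01, -0.05, 0.77]
```

{"name": "arm_command", "arguments": {"commands": [[0, 0, 0, 0], [0, 0, 0, 0], [0, 0, -0.8, 0], [0, 0, -1.5, 0], [0, 0, -1.8, 0], [0, 0, -1.8, 0], [0, 0, -1.8, 0], [0, 0, -1.8, 0], [0, 0, -1.5, 0], [0, 0, -0.8, 0]], "squeeze": 15}}

```text
time_s: 19.02
tcp_pos: [478.1, -65.7, 351.6]
eef_rot: [176.3, -0.6, 107.5]
ft_force: [0.3, -0.4, -1.3]
finger_gap: 0.276
```

{"name": "arm_command", "arguments": {"commands": [[0.2, 0.8, 0.1, 0], [0.4, 1.4, 0.1, 0], [0.4, 1.8, 0.1, 0], [0.4, 1.8, 0.1, 0], [0.4, 1.8, 0.1, 0], [0.4, 1.8, 0.1, 0], [0.4, 1.8, 0.1, 0], [0.4, 1.8, 0.1, 0], [0.4, 1.8, 0.1, 0], [0.4, 1.8, 0.1, 0], [0.4, 1.6, 0.1, 0], [0.3, 1.2, 0.1, 0], [0.2, 0.8, 0.1, 0], [0, 0, 0, 0]]}}

```text
time_s: 20.78
tcp_pos: [670.6, 51.3, 346.4]
eef_rot: [176.7, -0.6, 107.7]
ft_force: [-0.2, 0.4, -1.9]
finger_gap: 0.278
```

Run:
```python
from cell import arm,viewer
from h import *
s=arm.sense();print(s['tcp_pos'],s['eef_rot'],s['ft_force'],s['wrist_torque'],s['time_s'])
plan2(s,[(687,72.3,180,3),(687,72.3,100,4),(687,72.3,69,4)])
for n in ("wrist","top","scene"):
    im=viewer.capture(n); cv2.imwrite(f"pics/{n[0]}15.png",im)
mw=viewer.camera_model("wrist"); print(proj(mw,[687,72.3,158]))
cv2.imwrite("pics/s15c.png",cv2.resize(im[0:210,240:460],None,fx=2.8,fy=2.8,interpolation=2))
```

```text
[670.62226038  51.26252676 346.40494285] [176.6509131   -0.6489888  107.74332516] [-0.20053314  0.41886822 -1.86306154] [-0.11754598  0.13528387  0.01038183] 20.775
tip now [678.1  55.3 203.7] toolz [ 0.052  0.029 -0.998]
3 x [0.44, 0.41, 0.82]
4 x [-0.02, -0.12, 2.0]
4 x [-0.01, -0.05, 0.77]
[[290.07801939 172.91404475]]
```

View pics/w15.png

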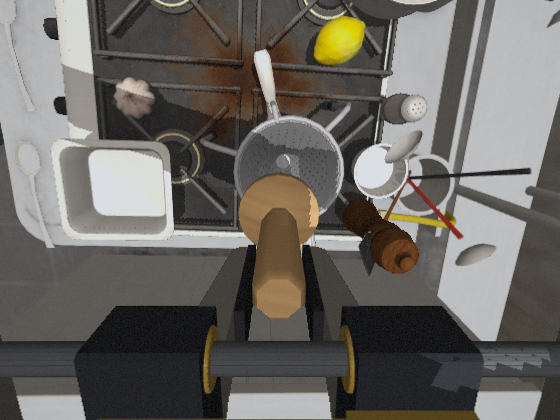

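View pics/s15c.png

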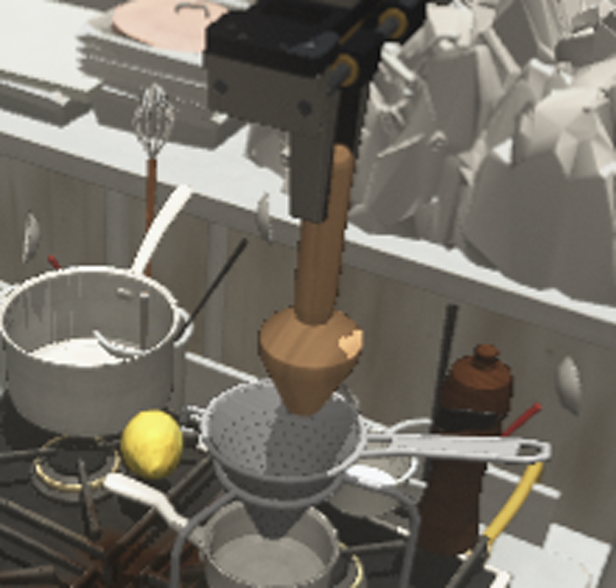

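Run:
```python
from cell import arm,viewer
from tri import *
s=arm.sense();R=RR(s['eef_rot']);t=s['tcp_pos']+143*R[:,2];e=s['tcp_pos']-42*R[:,2]
sc=viewer.camera_model("scene");tp=viewer.camera_model("top")
print('scene crop',(proj(sc,[t,e,t-46*R[:,2]])-[240,0])*2.8)
im=cv2.imread('pics/t15.png');x,y=215,80
cv2.imwrite('pics/t15c.png',cv2.resize(im[y:y+120,x:x+150],None,fx=5,fy=5,interpolation=2))
print('top crop',(proj(tp,[t,e,t-46*R[:,2]])-[x,y])*5)
```

```text
scene crop [[296.66795629 395.09883453]
 [322.65028602 137.62242214]
 [302.24632359 339.63821526]]
top crop [[365.48754096 325.22710567]
 [388.98115867 171.54785831]
 [370.39362012 293.13240859]]
```

View pics/t15c.png

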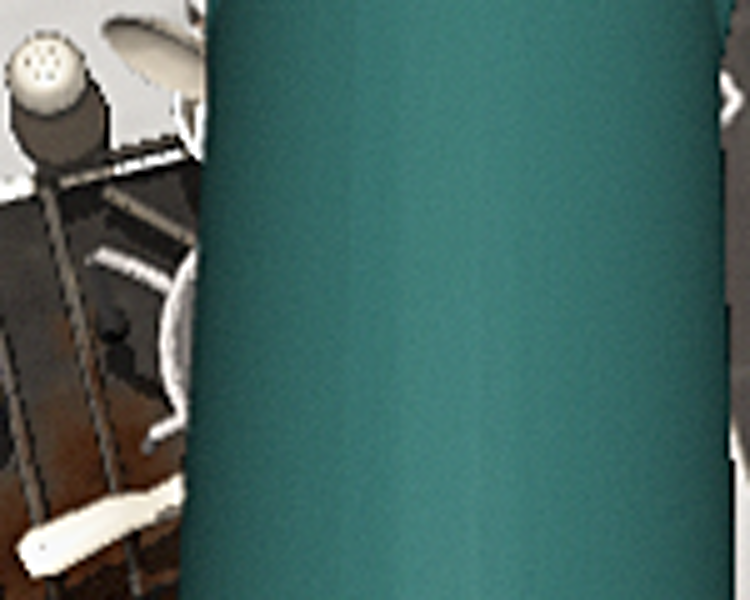

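Run:
```python
from cell import viewer
from h import *
sc=viewer.camera_model("scene")
print(ray(sc,(311/2.8+240,342/2.8),252), ray(sc,(303/2.8+240,404/2.8),204))
```

```text
[[675.37600061  45.75305037 252.        ]] [[673.87263985  44.90548132 204.        ]]
```

Run:
```python
from cell import arm
from h import *
plan2(arm.sense(),[(690,77,204,3),(690,77,140,4)])
```

```text
tip now [677.7  54.4 204.3] toolz [ 0.053  0.029 -0.998]
3 x [0.59, 0.62, 0.05]
4 x [-0.02, -0.09, 1.6]
```

{"name": "arm_command", "arguments": {"commands": [[0.6, 0.6, 0, 0], [0.6, 0.6, 0, 0], [0.6, 0.6, 0, 0], [0, -0.1, 1.6, 0], [0, -0.1, 1.6, 0], [0, -0.1, 1.6, 0], [0, -0.1, 1.2, 0], [0, 0, 0, 0]]}}

```text
time_s: 21.92
tcp_pos: [680.3, 74.4, 282.7]
eef_rot: [176.8, -0.7, 107.6]
ft_force: [-0.2, -1.0, -1.8]
finger_gap: 0.275
```

Run:
```python
from cell import arm,viewer
from h import *
s=arm.sense();print(s['tcp_pos'],s['eef_rot'],s['ft_force'],s['wrist_torque'],s['time_s'])
plan2(s,[(687,72.3,100,4),(687,72.3,69,4)])
for n in ("wrist","scene"):
    im=viewer.capture(n); cv2.imwrite(f"pics/{n[0]}16.png",im)
cv2.imwrite("pics/s16c.png",cv2.resize(im[20:200,260:440],None,fx=3.3,fy=3.3,interpolation=2))
```

```text
[680.25797687  74.41771356 282.71204915] [176.77328279  -0.68645353 107.62972228] [-0.16560801 -1.02739392 -1.78819468] [-0.09105553  0.13514836  0.06726222] 21.925
tip now [687.4  78.5 139.9] toolz [ 0.05   0.028 -0.998]
4 x [-0.16, -0.11, 0.99]
4 x [-0.01, -0.04, 0.77]
```

View pics/w16.png

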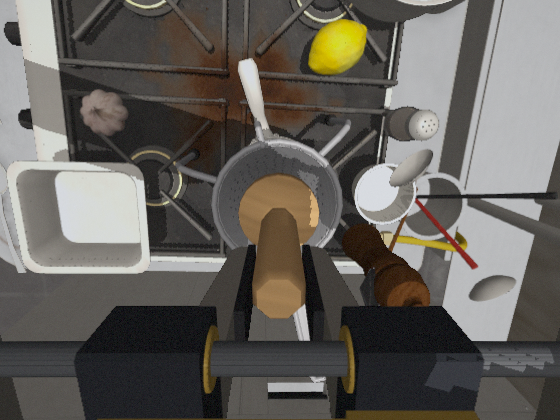

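View pics/s16c.png

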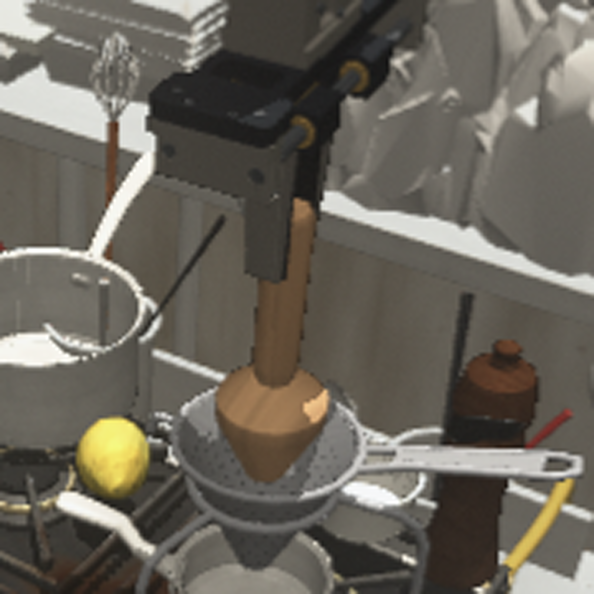

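Run:
```python
from cell import arm,viewer
from h import *
mw=viewer.camera_model("wrist");sc=viewer.camera_model("scene")
print('wrist rim->world',ray(mw,(277.5,202),158))
s=arm.sense();R=RR(s['eef_rot']);t=s['tcp_pos']+143*R[:,2]
th=np.linspace(0,6.28,100)
def ext(m,c,r,z,o=(0,0),k=1):
    q=(proj(m,np.c_[c[0]+r*np.cos(th),c[1]+r*np.sin(th),0*th+z])-o)*k; return np.r_[q.min(0),q.max(0)].round()
for c in [(687,72.3),(687,76),(690,76)]: print(c,ext(mw,c,56.5,158),'scene',ext(sc,c,56.5,158,(260,20),3.3))
print('head w',ext(mw,(t-52*R[:,2])[:2],33.5,t[2]+55),'s',ext(sc,(t-52*R[:,2])[:2],33.5,t[2]+52,(260,20),3.3), (proj(sc,t)-[260,20])*3.3)
print(t)
```

```text
wrist rim->world [[686.42877987  76.02411055 158.        ]]
(687, 72.3) [215. 144. 338. 262.] scene [173. 388. 360. 503.]
(687, 76) [216. 139. 339. 259.] scene [169. 385. 355. 500.]
(690, 76) [219. 141. 342. 260.] scene [172. 383. 359. 498.]
head w [238. 172. 321. 251.] s [207. 359. 321. 426.] [[258.07989802 457.89170481]]
[688.64373803  78.58650592 141.6378673 ]
```

{"name": "arm_command", "arguments": {"commands": [[-0.1, -0.2, 1, 0], [-0.1, -0.2, 1, 0], [0, -0.1, 1, 0], [0, -0.1, 1, 0], [0, -0.1, 0.8, 0], [0, 0, 0, 0]], "squeeze": 6}}

```text
time_s: 22.78
tcp_pos: [677.8, 71.5, 233.5]
eef_rot: [176.5, -0.7, 107.6]
ft_force: [0.4, -0.9, -2.5]
finger_gap: 0.277
```

Run:
```python
from cell import arm,viewer
from h import *
s=arm.sense();print(s['tcp_pos'],s['eef_rot'],s['ft_force'],s['wrist_torque'],s['time_s'])
plan2(s,[(687,75,69,4)])
for n in ("wrist","scene"):
    im=viewer.capture(n); cv2.imwrite(f"pics/{n[0]}17.png",im)
cv2.imwrite("pics/s17c.png",cv2.resize(im[20:200,260:440],None,fx=3.3,fy=3.3,interpolation=2))
```

```text
[677.77230765  71.5466979  233.46800491] [176.53870343  -0.65414714 107.62428417] [ 0.40638766 -0.92603763 -2.54635581] [-0.1518815   0.154162    0.03134365] 22.775
tip now [685.5  75.7  90.7] toolz [ 0.054  0.029 -0.998]
4 x [-0.03, -0.0, 0.54]
```

View pics/w17.png

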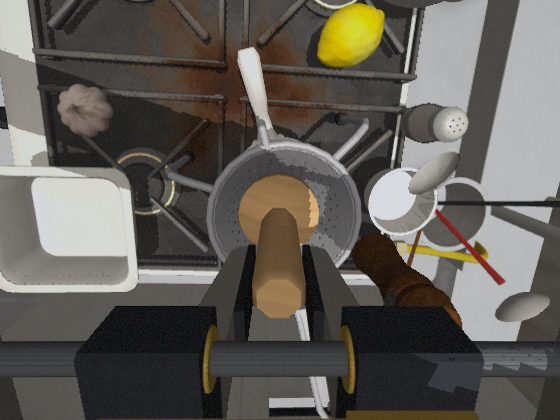

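View pics/s17c.png

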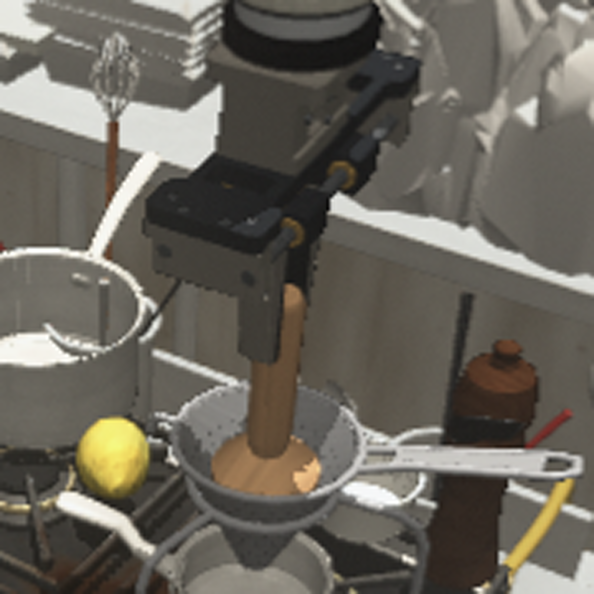

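{"name": "arm_command", "arguments": {"commands": [[0, 0.2, 0.4, 0], [0, 0, 0.4, 0], [0, 0, 0.4, 0], [0, 0, 0, 0]]}}

```text
time_s: 23.38
tcp_pos: [682.1, 73.0, 224.3]
eef_rot: [176.3, -0.6, 107.7]
ft_force: [-0.5, 0.9, -1.4]
finger_gap: 0.281
```

{"name": "arm_command", "arguments": {"commands": [[0, 0, 0.3, 0], [0, 0, 0.3, 0], [0, 0, 0, 0]]}}

```text
time_s: 23.75
tcp_pos: [685.5, 74.4, 222.7]
eef_rot: [175.7, -0.6, 107.7]
ft_force: [-0.8, -0.1, -2.3]
finger_gap: 0.293
```

Run:
```python
from cell import arm,viewer
from h import *
s=arm.sense();print(s['tcp_pos'],s['eef_rot'],s['ft_force'],s['wrist_torque'],s['time_s'],s['finger_gap'],s['q'],s['joint_efforts'])
plan2(s,[(687,75,69,4)])
for n in ("wrist","scene"):
    im=viewer.capture(n); cv2.imwrite(f"pics/{n[0]}18.png",im)
cv2.imwrite("pics/s18c.png",cv2.resize(im[20:200,260:440],None,fx=3.3,fy=3.3,interpolation=2))
```

```text
[685.5407234   74.38292122 222.73133604] [175.73271213  -0.64824754 107.7019654 ] [-0.78220526 -0.0962607  -2.34629538] [-1.36586167e-01  5.29928607e-01  1.33860066e-04] 23.75 0.293234816472088 [-23.70077092  28.71232181  21.80205719  90.12625816 -13.79614539
  59.56422232  19.61413046] [ 1.95505726e-01 -5.41234052e+01  5.51812023e+00 -2.63479024e+01
 -2.24948251e-01 -6.78689461e-01 -1.88172644e-02]
tip now [695.2  79.2  80.1] toolz [ 0.067  0.033 -0.997]
4 x [-0.04, -0.25, 0.26]
```

View pics/w18.png

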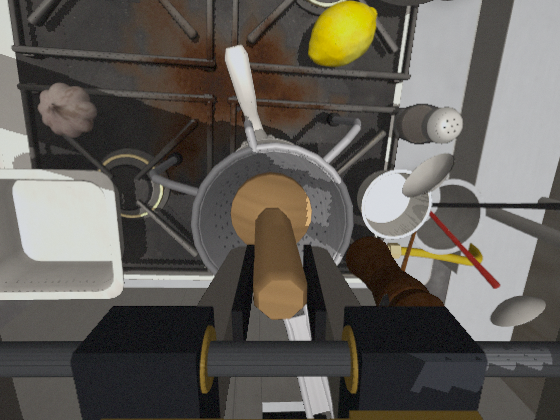

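View pics/s18c.png

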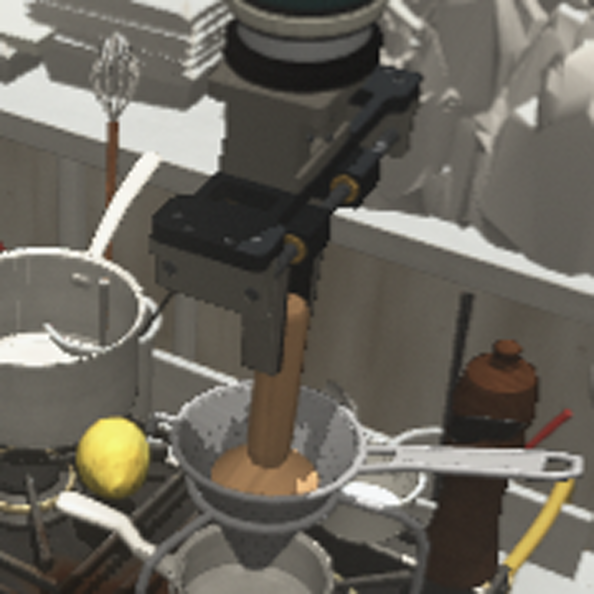

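{"name": "arm_command", "arguments": {"commands": [[0, -0.2, 0, 0], [0, -0.1, 0.3, 0], [0, 0, 0.3, 0], [0, 0, 0, 0]], "squeeze": 3}}

```text
time_s: 24.35
tcp_pos: [684.6, 74.1, 217.7]
eef_rot: [175.5, -0.6, 107.7]
ft_force: [0.1, 1.7, 1.7]
finger_gap: 0.294
```

Run:
```python
from cell import arm,viewer
from h import *
s=arm.sense();print(s['tcp_pos'],s['eef_rot'],s['ft_force'],s['wrist_torque'],s['time_s'],s['finger_gap'])
plan2(s,[(687,75,69,4)])
sc=viewer.camera_model("scene")
th=np.linspace(0,6.28,100)
for c in [(689.4,72.5)]:
  for tz in (69,73,77,81):
    k=lambda z,r:((proj(sc,np.c_[c[0]+r*np.cos(th),c[1]+r*np.sin(th),0*th+tz+z])-[260,20])*3.3)
    q=k(58,33.5); e=k(185,0)[0]; print(tz,'widest L,T,R,B',q.min(0).round(),q.max(0).round(),'neck',k(74,0)[0].round(),'end',e.round())
for n in ("wrist","scene"):
    im=viewer.capture(n); cv2.imwrite(f"pics/{n[0]}19.png",im)
cv2.imwrite("pics/s19c.png",cv2.resize(im[20:200,260:440],None,fx=3.3,fy=3.3,interpolation=2))
```

```text
[684.59039973  74.07882378 217.6609075 ] [175.47273212  -0.62436794 107.70862195] [0.0911489  1.66286805 1.74086962] [ 0.0777059   0.1792499  -0.00838339] 24.35 0.29424213904410307
tip now [694.9  79.   75.1] toolz [ 0.072  0.034 -0.997]
4 x [-0.04, -0.23, 0.13]
69 widest L,T,R,B [210. 447.] [318. 516.] neck [266. 460.] end [283. 304.]
73 widest L,T,R,B [211. 442.] [319. 511.] neck [267. 455.] end [284. 298.]
77 widest L,T,R,B [211. 437.] [320. 505.] neck [267. 450.] end [285. 292.]
81 widest L,T,R,B [211. 432.] [320. 500.] neck [268. 445.] end [285. 286.]
```

View pics/w19.png

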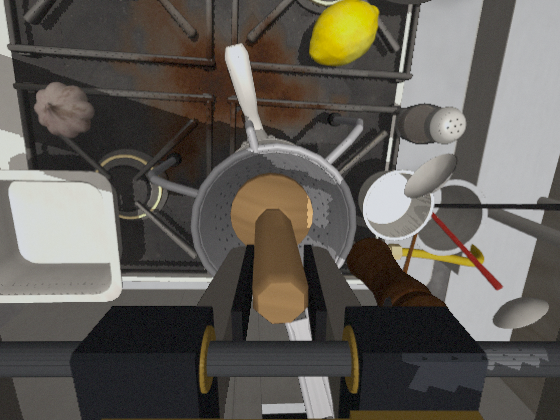

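View pics/s19c.png

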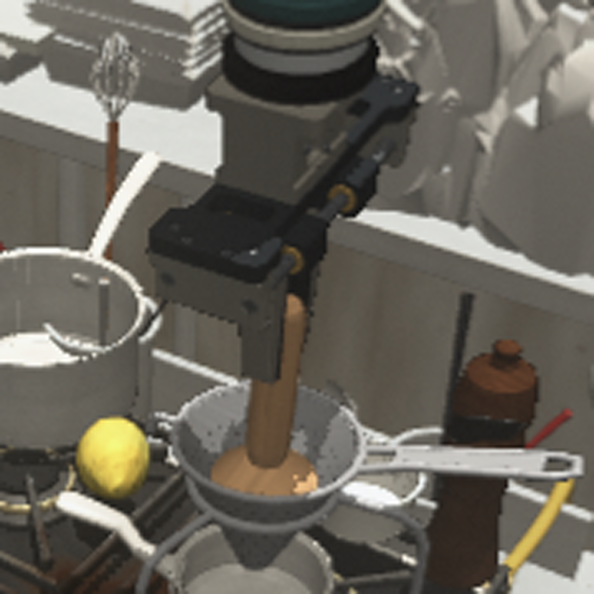

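{"name": "arm_command", "arguments": {"commands": [[0, -0.2, 0, 0], [0, 0, 0, 0], [0, 0, 0, 0]]}}

```text
time_s: 24.82
tcp_pos: [683.2, 74.0, 217.6]
eef_rot: [175.4, -0.6, 107.7]
ft_force: [1.5, 1.6, 3.4]
finger_gap: 0.297
```

{"name": "arm_command", "arguments": {"commands": [[0, 0, 0, 0], [0, 0, 0, 0], [0, 0, 0, 0], [0, 0, 0, 0], [0, 0, 0, 0]], "fingers": 6}}

```text
time_s: 25.45
tcp_pos: [681.3, 72.3, 215.2]
eef_rot: [175.7, -0.6, 107.7]
ft_force: [-0.4, -0.0, 0.5]
finger_gap: 0.656
```

Run:
```python
from cell import arm,viewer
from h import *
s=arm.sense();print(s['tcp_pos'],s['eef_rot'],s['ft_force'],s['wrist_torque'],s['time_s'],s['finger_gap'])
for n in ("wrist","scene"):
    im=viewer.capture(n); cv2.imwrite(f"pics/{n[0]}20.png",im)
cv2.imwrite("pics/s20c.png",cv2.resize(im[20:200,260:440],None,fx=3.3,fy=3.3,interpolation=2))
```

```text
[681.27819213  72.27907621 215.22674038] [175.7152548   -0.59202619 107.65075327] [-0.41493029 -0.03911259  0.47464881] [-0.14011204  0.14782405  0.0096763 ] 25.45 0.6564394507156851
```

View pics/w20.png

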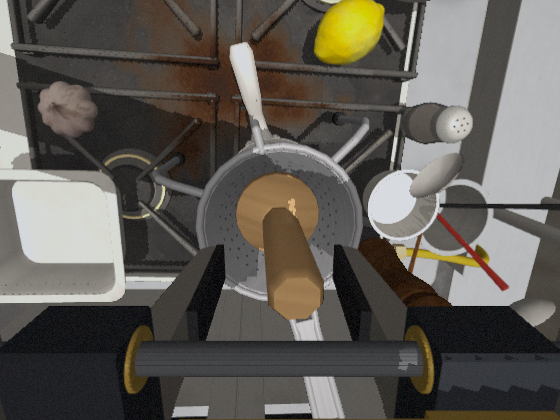

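View pics/s20c.png

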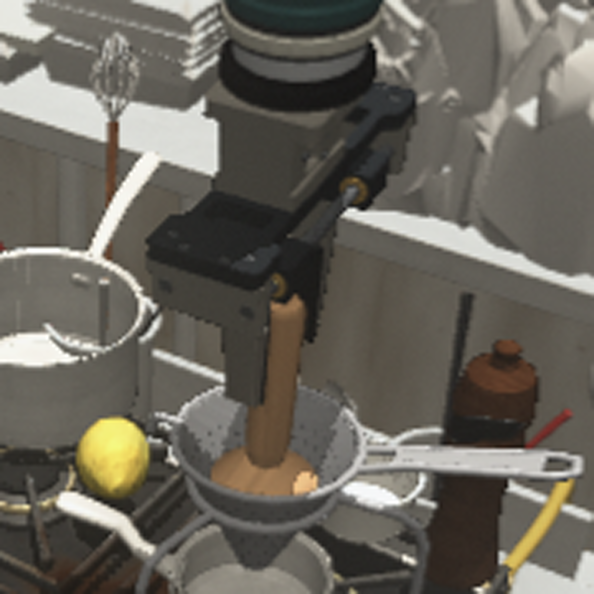

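Run:
```python
from cell import arm,viewer
from tri import *
mw=viewer.camera_model("wrist");sc=viewer.camera_model("scene")
th=np.linspace(0,6.28,100)
def ci(m,c,r,z): 
    q=proj(m,np.c_[c[0]+r*np.cos(th),c[1]+r*np.sin(th),0*th+z]); return np.r_[q.min(0),q.max(0)].round(1)
for c in [(687,75),(689,73)]:
    print(c,'w rim',ci(mw,c,56.5,158),'w head',ci(mw,c,33.5,127),'end',ci(mw,c,13,254))
im=cv2.imread('pics/w20.png'); cv2.imwrite('pics/w20c.png',cv2.resize(im[120:340,180:380],None,fx=2.7,fy=2.7,interpolation=2))
im=cv2.imread('pics/s20.png'); cv2.imwrite('pics/s20d.png',cv2.resize(im[90:190,300:390],None,fx=6,fy=6,interpolation=2))
```

```text
(687, 75) w rim [202.7 145.4 359.7 295.1] w head [237.4 171.6 320.2 251.2] end [271.9 267.3 329.9 319.5]
(689, 73) w rim [204.8 149.2 361.2 297.9] w head [239.2 174.8 321.7 253.9] end [274.9 272.5 332.5 324.1]
```

View pics/w20c.png

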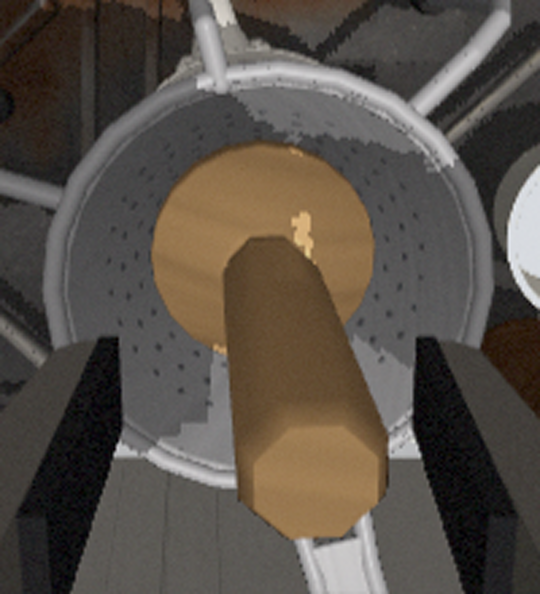

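View pics/s20d.png

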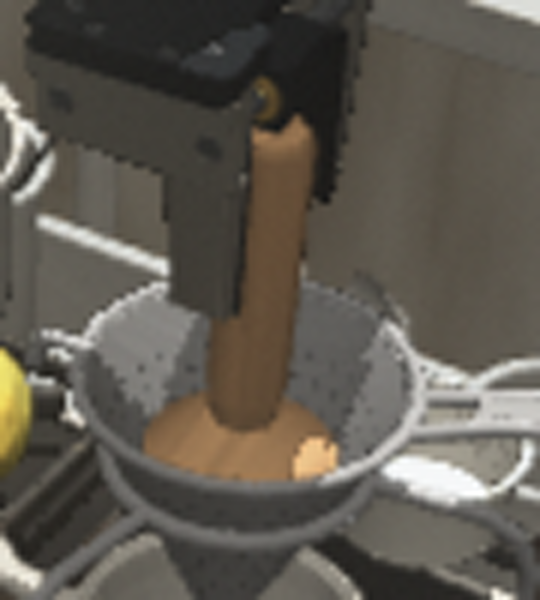

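{"name": "arm_command", "arguments": {"commands": [[0, 0.3, 0, 0], [0, 0.1, -0.5, 0], [0, 0.1, -1, 0], [0, 0.1, -1.5, 0], [0, 0.1, -2, 0], [0, 0.1, -2, 0], [0, 0, -3, 0], [0, 0, -3, 0], [0, 0, -2, 0]], "fingers": 8}}

```text
time_s: 26.68
tcp_pos: [678.8, 69.5, 376.4]
eef_rot: [175.5, -0.6, 107.6]
ft_force: [0.4, -1.1, -0.1]
finger_gap: 0.873
```

{"name": "arm_command", "arguments": {"commands": [[0, -2, -1, 0], [0, -4, -1, 0], [0, -4, 0, 0], [0, -4, 0, 0], [0, -4, 0, 0], [0, -4, 0, 0], [0, -4, 0, 0], [0, -2, 0, 0], [0, 0, 0, 0], [0, 0, 0, 0]]}}

```text
time_s: 27.92
tcp_pos: [405.6, -20.3, 386.3]
eef_rot: [174.2, -0.5, 107.5]
ft_force: [0.2, 0.1, -1.5]
finger_gap: 0.871
```

Run:
```python
from cell import arm,viewer
from h import *
s=arm.sense();print(s['tcp_pos'],s['ft_force'],s['time_s'],s['finger_gap'])
for n in ("top","scene"):
    im=viewer.capture(n); cv2.imwrite(f"pics/{n[0]}21.png",im)
cv2.imwrite("pics/s21c.png",cv2.resize(im[20:200,260:440],None,fx=3.3,fy=3.3,interpolation=2))
```

```text
[405.62718145 -20.25082245 386.32005099] [ 0.16342287  0.12022886 -1.45032442] 27.925 0.8708658049469189
```

View pics/t21.png

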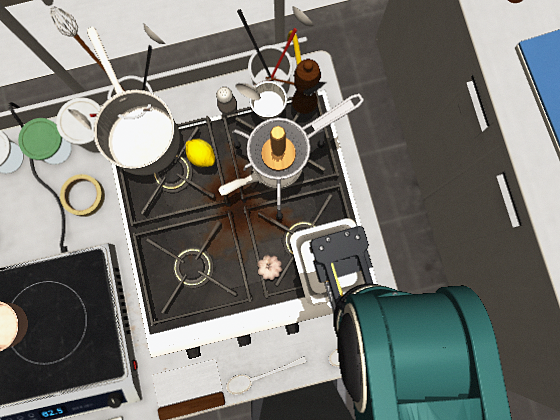

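View pics/s21c.png

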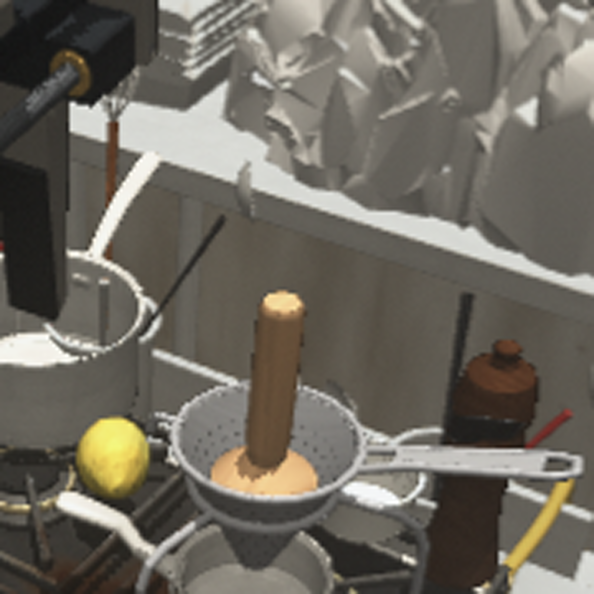

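Run:
```python
from cell import close_job
print(close_job())
```

```text
the job is handed in; nothing more can be done
None
```

The job is handed in at about 28 s on the robot clock. The saucepan is under the strainer, and the pestle stands released in the cone with the arm clear of everything.

**Saucepan:** I pinched it by the handle, slid it through the gap while turning the handle to line up with it, and released it. In the scene camera the bowl's sideways centring was within about 1 mm. The wrist pose put it 1–3 mm from centre along the slide.

**Pestle:** I pinched the handle and lifted it out of the insert pan. A light grip then let it swing to hang head down. I lowered it into the cone and opened the fingers only once the force showed the strainer carrying its weight.

**Last checks, with the arm withdrawn:**
- **Pestle:** the handle end was within 1 pixel of where a fully seated, upright pestle should appear. The head was centred in the rim.
- **Stand:** the strainer rim and handle were at the same pixels as at the start.
- **Saucepan:** it was level, with its handle still pointing out through the gap.
- **Lemon and garlic:** both looked undisturbed by eye.

**What disagreed:**
- **Cameras:** the scene and top cameras differed by about 4–5 mm in absolute position, so I aligned things relative to each other.
- **Tool tilt:** the gripper had tilted about 4° by the time the pestle was seated. This pushed it slightly sideways during the last few millimetres, with wrist forces of only a few newtons. It leaned 1–2° while still between the fingers and stood straight once they were withdrawn.

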